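Put the washed bamboo lids back on their stoneware jars

ROBOT

A 6-joint arm with a two-finger parallel gripper is mounted at the origin on the work surface. World frame = base frame: x ahead of the robot, y to its left, z up, the work surface at z = 0. Lengths are in m, angles in rad, forces in N, time in s.
With the tool pointing down it reaches from about 0.35 to 0.975 m from the base axis. Payload 4.9 kg.
Tool frame: the origin (TCP) lies at the very end of the fingers, on their centre line; the grasp point (between the pads) lies 19 mm behind it (manip.hold_point_z is the distance from the TCP to the grasp point, in m); z points along the fingers, x is the direction in which the jaws open and shut, and the axes are right-handed (so a half turn about z gives the same grasp; the last joint's range is limited). The gripper opens to 85 mm and grips with 20 to 120 N. Pads are 22 mm wide; open, the fingers measure 114 mm over their backs; the gripper's body (76 mm by 85 mm) begins 54 mm behind the grasp point. The pads swing forward as they close: fully open they stand 13 mm farther back than shut.
Start: joints at [-1.335, 0.053, 1.613, -0, 1.476, -0.119], TCP at [0.217, -0.586, 0.231] pointing down, gripper open.
Joint ranges: [-3.01, 3.01], [-1.01, 2.22], [0.06, 2.58], [-1.02, 4.17], [0.09, 2.62], [-3.14, 3.14]. Speed limits (rad/s): [2.57, 2.57, 3.14, 3.14, 3.14, 3.14].

INTERFACE

Orientations are given as a unit quaternion [w, x, y, z].
In Python, from plant import manip gives the robot as it stands.
- The arm moves only by the shell command python3 -m handwheel 'ROWS' [OPENING]. ROWS is JSON, a list of rows, each an object of numbers: "dx", "dy", "dz": the shift along the tool's x, y, z in m; "ax", "ay", "az": the turn, a rotation vector about the tool's x, y, z in rad. In form: [{"dx": .., "dy": .., "dz": .., "ax": .., "ay": .., "az": ..}, ...]. A call has 1 to 5 rows; each row is the pose to reach, as a shift and turn from the pose commanded when the call began, along the tool's axes at that moment; what a row does not reach only later rows make up. A row lasts 1/8 s, in which the tool goes at most 62.5 mm and 10.7 degrees, less where a joint would pass 70% of its speed; a pose out of reach is approached as far as the arm can. A call with a gripper value outside its range is refused whole. OPENING is the closure in counts, from 0 (fully open) to 255 (shut), set as the call begins (- or left out, the last holds). The fingers move at their own pace and stop on an object; the grip force is fixed at half the most. Time passes only in rows, so rows that repeat a pose let the fingers close. It gives the time, the measured TCP pose, the force and the opening at its end, in the units of the state.
- manip.state(): the state, without advancing time (a new reading comes with each control period).
- manip.grab_frame(name): name is "side" or "top" or "wrist"; returns a dict with "image" (420x560x3 uint8, blue, green, red), "z_map" (420x560 float32, m along the optical axis (not along the pixel's ray), 0 where there is no reading), "K" (3x3 intrinsics, pixels), "xyz" and "rotation" of the camera in the world. Camera axes: x right, y up, looking along -z (the intrinsics and any distortion apply to the point x, -y, -z); pixel columns grow to the right and rows downward; lengths in m; the calibration is good to about 2 mm. A picture is of the moment at which its call begins.
- manip.job_done(): hands the job in, once; it reports no verdict.
The state is a dict: "time": time; "joint_pos": joint angles; "joint_vel": joint speeds; "joint_efforts": joint torques, N m; "tool_pos": TCP position; "tool_rot": TCP orientation; "contact_force": force on the tool from outside, world axes, zero at the start; "ft_torque": the same for the moment, N m; "gripper_width": opening from 0.0 (shut) to 1.0 (fully open).
Only numpy, scipy, OpenCV 4.12 (cv2) and the standard library are available. Lean on these libraries where they do the work, as an engineer would, in place of code of your own. Each camera call takes 0.05 s, during which the arm holds its last target.

TASK

The kitchen jars and their bamboo lids are washed and dry: take the stack of four lids on the trivet apart and close each jar with its own lid, the one that matches its rim in size, so that the largest lid covers the largest rim and so on down. Set every lid down flat and centred on its rim, without dropping any, and leave the jars, the bowl and the dispenser standing where they are.

Things in the scene. Friction and masses are not known exactly. Their poses are not given: they have to be found in the camera images.
- lid_small: Round dark brown bamboo lid: a flat disc 56 mm across and 8 mm thick with a flat underside (no plug), and on its middle a straight round mid-brown knob with a flat top, 32 mm across and 18 mm high (26 mm high in all). At the start it is top in the stack of four lids, standing on the knob of the next larger lid. About 26 g. Origin: centre of its underside; z up along the knob.
- lid_medium: Round pale bamboo lid: a flat disc 72 mm across and 8 mm thick with a flat underside (no plug), and on its middle a straight round mid-brown knob with a flat top, 32 mm across and 18 mm high (26 mm high in all). At the start it is second from the top in the stack of four lids, standing on the knob of the next larger lid. About 35 g. Origin: centre of its underside; z up along the knob.
- lid_large: Round dark brown bamboo lid: a flat disc 88 mm across and 8 mm thick with a flat underside (no plug), and on its middle a straight round mid-brown knob with a flat top, 32 mm across and 18 mm high (26 mm high in all). At the start it is third from the top in the stack of four lids, standing on the knob of the next larger lid. About 46 g. Origin: centre of its underside; z up along the knob.
- lid_xlarge: Round pale bamboo lid: a flat disc 104 mm across and 8 mm thick with a flat underside (no plug), and on its middle a straight round mid-brown knob with a flat top, 32 mm across and 18 mm high (26 mm high in all). At the start it is bottom in the stack of four lids, which stands on a fixed square bamboo trivet 120 mm wide and 15 mm high. About 60 g. Origin: centre of its underside; z up along the knob.
- jar_small: Open, empty terracotta-brown stoneware jar with a flat pale unglazed rim; the lid of 56 mm is its own and overhangs the rim by 3 mm when centred. 60 mm high, rim 50 mm across outside with a wall of 6 mm, belly 64 mm across. About 300 g, loose on the worktop. Origin: centre of its underside, z up; the rim is at z = 60 mm, and there its lid's underside comes to rest.
- jar_medium: Open, empty dark blue stoneware jar with a flat pale unglazed rim; the lid of 72 mm is its own and overhangs the rim by 3 mm when centred. 67 mm high, rim 66 mm across outside with a wall of 6 mm, belly 80 mm across. About 440 g, loose on the worktop. Origin: centre of its underside, z up; the rim is at z = 67 mm, and there its lid's underside comes to rest.
- jar_large: Open, empty celadon green stoneware jar with a flat pale unglazed rim; the lid of 88 mm is its own and overhangs the rim by 3 mm when centred. 74 mm high, rim 82 mm across outside with a wall of 6 mm, belly 96 mm across. About 610 g, loose on the worktop. Origin: centre of its underside, z up; the rim is at z = 74 mm, and there its lid's underside comes to rest.
- jar_xlarge: Open, empty dark grey stoneware jar with a flat pale unglazed rim; the lid of 104 mm is its own and overhangs the rim by 3 mm when centred. 81 mm high, rim 98 mm across outside with a wall of 6 mm, belly 112 mm across. About 800 g, loose on the worktop. Origin: centre of its underside, z up; the rim is at z = 81 mm, and there its lid's underside comes to rest.
- bowl: Brown-grey stoneware bowl, 124 mm across the rim, 52 mm high, loose, beyond the jars; to be left alone. Origin: centre of its underside.
- dispenser: Frosted plastic push dispenser with a white pump head, 72 mm across, 187 mm high, nozzle reaching 50 mm out to its -x side, loose, beyond the left-hand jars; to be left alone. Origin: centre of its underside.
There are look-alikes about, which are no part of the job. What is shaped like the lid_xlarge but pink is not meant.

How it is judged:
At the end, for the whole second after the job is handed in: Each of the four lids lies right way up and flat (within 0.06 rad) on the rim of its own jar, its underside within 3 mm of the rim's height and its centre within 8 mm of the jar's axis, released and at rest; every jar stands upright within 30 mm of where it stood, bowl and dispenser within 20 mm (horizontal distance between lid_small and jar_small below 0.008 m and z of lid_small in the frame of jar_small between 0.057 and 0.063 m and angle between each of lid_small, jar_small, lid_medium, jar_medium, lid_large, jar_large, lid_xlarge, jar_xlarge's own z axis and vertical below 0.06 rad and distance of each of jar_small, jar_medium, jar_large, jar_xlarge from where it was at the start of the episode below 0.03 m and linear speed of each of lid_small, lid_medium, lid_large, lid_xlarge below 0.02 m/s and horizontal distance between lid_medium and jar_medium below 0.008 m and z of lid_medium in the frame of jar_medium between 0.064 and 0.07 m and horizontal distance between lid_large and jar_large below 0.008 m and z of lid_large in the frame of jar_large between 0.071 and 0.077 m and horizontal distance between lid_xlarge and jar_xlarge below 0.008 m and z of lid_xlarge in the frame of jar_xlarge between 0.078 and 0.084 m and distance of each of bowl, dispenser from where it was at the start of the episode below 0.02 m); the robot touches nothing.
It fails at once if a lid is dropped or knocked loose (moves faster than 0.6 m/s while the fingers do not hold it) ((linear speed of lid_small above 0.6 m/s and contact force between lid_small and the fingers below 0.02 N) or (linear speed of lid_medium above 0.6 m/s and contact force between lid_medium and the fingers below 0.02 N) or (linear speed of lid_large above 0.6 m/s and contact force between lid_large and the fingers below 0.02 N) or (linear speed of lid_xlarge above 0.6 m/s and contact force between lid_xlarge and the fingers below 0.02 N)).
It fails at once if a jar is pushed more than 30 mm from its place or tipped over (distance of any of jar_small, jar_medium, jar_large, jar_xlarge from where it was at the start of the episode above 0.03 m or angle between any of jar_small, jar_medium, jar_large, jar_xlarge's own z axis and vertical above 0.5 rad).
It fails at once if the bowl is moved more than 20 mm (distance of bowl from where it was at the start of the episode above 0.02 m).
It fails at once if the dispenser is moved more than 20 mm (distance of dispenser from where it was at the start of the episode above 0.02 m).
It also fails if it takes over 106 s, if anything falls off the work surface, if the arm or the gripper's body presses on something with over 40 N, if the wrist force passes 120 N, or if a joint passes its speed limit or range.

## Working session

There is one attempt and no reset: what is moved stays moved. The work goes in short steps, Python scripts to look and compute and a shell command to move; the robot and the scene stay as the last step left them, time stands still between calls to the robot, and variables do not carry over. Pictures are saved under pics/ and viewed, and the job is handed in when it is done.

```bash
ls; mkdir -p pics; cat > h.py <<'E'
import numpy as np, cv2
from plant import manip
def grab(n):
    f=manip.grab_frame(n); return f
def world(f,u=None,v=None):
    K=np.array(f['K']); z=f['z_map']; R=np.array(f['rotation']); 
    if R.shape!=(3,3):
        from scipy.spatial.transform import Rotation as Q
        R=Q.from_quat([R[1],R[2],R[3],R[0]]).as_matrix()
    h,w=z.shape; uu,vv=np.meshgrid(np.arange(w),np.arange(h))
    x=(uu-K[0,2])/K[0,0]*z; y=(vv-K[1,2])/K[1,1]*z
    P=np.stack([x,-y,-z],-1)@R.T+np.array(f['xyz'])
    P[z<=0]=np.nan
    return P
E
python3 - <<'E'
from h import *
print(manip.state(), manip.hold_point_z)
for n in ['side','top','wrist']:
    f=grab(n); cv2.imwrite(f'pics/{n}0.png',f['image']); print(n,{k:v for k,v in f.items() if k not in('image','z_map')})
    np.savez(f'{n}0.npz',P=world(f),im=f['image'])
E
```

```text
pics
{'time': 0.0, 'joint_pos': array([-1.33502480e+00,  5.33292737e-02,  1.61432633e+00, -1.26022596e-05,
        1.47600273e+00, -1.18967067e-01]), 'joint_vel': array([ 0.00062353,  0.0017145 ,  0.00070556,  0.00036156, -0.00138926,
        0.00080435]), 'joint_efforts': array([ 2.50137109e-04, -3.93683088e+01, -3.70175314e+01, -1.63392447e-04,
        6.89040899e-03, -3.03041453e-06]), 'tool_pos': array([ 0.21695708, -0.58545506,  0.23006082]), 'tool_rot': array([-6.81767658e-04,  8.20775530e-01, -5.71249913e-01, -7.75879852e-04]), 'contact_force': array([0.02644145, 0.51467185, 0.42094838]), 'ft_torque': array([ 0.03041672, -0.04275862, -0.01931233]), 'gripper_width': 1.0000039307396842} 0.0187
side {'K': array([[484.40310103,   0.        , 281.80888645],
       [  0.        , 484.40310103, 207.74858718],
       [  0.        ,   0.        ,   1.        ]]), 'xyz': array([0.05242813, 0.67588019, 0.94545682]), 'rotation': array([-0.32161574, -0.12127073,  0.34807467,  0.8721816 ])}
top {'K': array([[381.98313491,   0.        , 276.94915577],
       [  0.        , 381.98313491, 210.07536769],
       [  0.        ,   0.        ,   1.        ]]), 'xyz': array([0.48050485, 0.0557066 , 1.05419585]), 'rotation': array([ 0.70813077,  0.0409801 , -0.01564562, -0.70471743])}
wrist {'K': array([[309.47596528,   0.        , 276.59051142],
       [  0.        , 309.47596528, 206.43856756],
       [  0.        ,   0.        ,   1.        ]]), 'xyz': array([ 0.29406856, -0.55683995,  0.37328794]), 'rotation': array([ 0.81033917, -0.13093357,  0.0918979 , -0.56370348])}
```

View pics/side0.png

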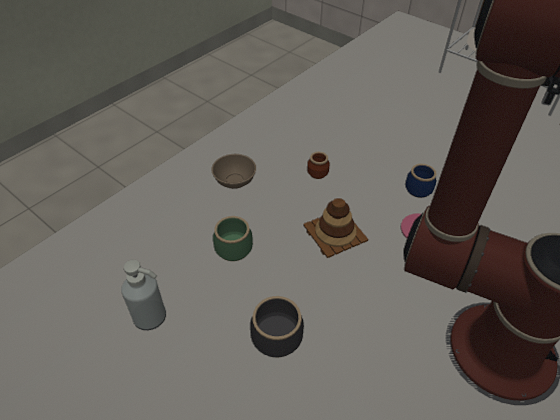

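View pics/top0.png

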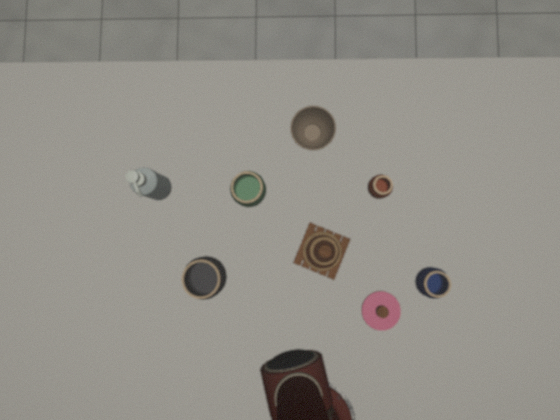

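View pics/wrist0.png

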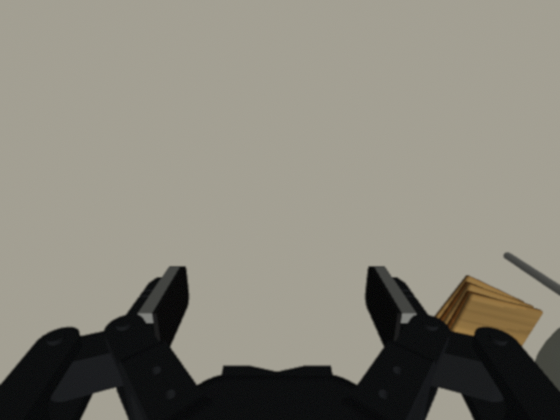

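The top view shows four jars (green 247,188; grey 203,278; red 381,186; blue 435,284) and the lid stack on the trivet (323,250). It also shows a pink look-alike lid alone on the worktop (381,311), the bowl (313,128) and the dispenser (143,181). The stack on the trivet matches the description and the pink disc doesn't. I'll measure next and enlarge a crop of the stack.

```bash
cat > meas.py <<'E'
from h import *
from scipy.optimize import least_squares
def circ(p,r):
    # fixed outer radius: fit via enclosing circle + lsq
    c,rr=cv2.minEnclosingCircle(p.astype(np.float32)); return c,rr
E
python3 - <<'E'
from meas import *
from scipy.optimize import least_squares
pix={'top':dict(large=(247,188),xl=(203,278),small=(381,186),med=(435,284),stack=(323,250)),
}
rims=dict(large=(.074,.041),xl=(.081,.049),small=(.060,.025),med=(.067,.033))
T=np.load('top0.npz');S=np.load('side0.npz')
for n,(u,v) in pix['top'].items():
    p=T['P'][v,u]; print(n,'centre px',p.round(4))
    for nm,D in(('top',T),('side',S)):
        P=D['P'].reshape(-1,3); c0=p[:2]
        d=np.hypot(*(P[:,:2]-c0).T)
        near=P[d<.085]
        if n=='stack':
            for lo,hi in((.01,.02),(.020,.029),(.038,.044),(.046,.053),(.064,.071),(.072,.081),(.09,.099),(.1,.112),(.112,.13)):
                q=near[(near[:,2]>lo)&(near[:,2]<hi)]
                if len(q)>4: c,r=circ(q[:,:2],0); print(' ',nm,lo,hi,len(q),np.round(c,4),round(r,4),q[:,2].mean().round(4))
        else:
            h,r0=rims[n]
            q=near[(near[:,2]>h-.004)&(near[:,2]<h+.006)]
            if len(q)<5: print(nm,'few');continue
            f=lambda x:np.hypot(q[:,0]-x[0],q[:,1]-x[1])-(r0-.003)
            s=least_squares(f,q[:,:2].mean(0),loss='soft_l1',f_scale=.002)
            c,r=circ(q[:,:2],0)
            print('  ',nm,len(q),'fit',s.x.round(4),'rms',np.sqrt((s.fun**2).mean()).round(4),'mec',np.round(c,4),round(r,4),'z',np.median(q[:,2]).round(4))
P=T['P']
for u,v in((313,128),(143,181),(381,311),(60,300)): print(u,v,P[v,u].round(3))
im=T['im'][200:340,270:460]; cv2.imwrite('pics/crop0.png',cv2.resize(im,None,fx=4,fy=4,interpolation=cv2.INTER_CUBIC))
E
```

```text
large centre px [0.6256 0.177  0.007 ]
   top 218 fit [0.6189 0.1726] rms 0.0018 mec [0.6189 0.1729] 0.0416 z 0.0733
   side 274 fit [0.6195 0.1739] rms 0.0022 mec [0.6213 0.1742] 0.0432 z 0.0746
xl centre px [0.3777 0.2945 0.0071]
   top 293 fit [0.3819 0.2857] rms 0.002 mec [0.382  0.2859] 0.0498 z 0.0801
   side 490 fit [0.3821 0.2866] rms 0.0021 mec [0.3833 0.2858] 0.0506 z 0.0815
small centre px [ 0.6322 -0.1922  0.0031]
   top 132 fit [ 0.6269 -0.1816] rms 0.002 mec [ 0.6272 -0.182 ] 0.0261 z 0.0595
   side 112 fit [ 0.6287 -0.1807] rms 0.0026 mec [ 0.6297 -0.1817] 0.0263 z 0.0603
med centre px [ 0.3677 -0.3308  0.0052]
   top 201 fit [ 0.3741 -0.3124] rms 0.002 mec [ 0.3741 -0.3127] 0.0339 z 0.0664
   side 162 fit [ 0.3759 -0.3115] rms 0.0026 mec [ 0.3757 -0.3135] 0.0362 z 0.0674
stack centre px [ 0.4587 -0.0229  0.1201]
  top 0.01 0.02 774 [ 0.4536 -0.0264] 0.0824 0.0143
  top 0.02 0.029 250 [ 0.4536 -0.0268] 0.0519 0.0224
  top 0.046 0.053 234 [ 0.4526 -0.0255] 0.0437 0.0482
  top 0.064 0.071 16 [ 0.4563 -0.0269] 0.0357 0.0704
  top 0.072 0.081 197 [ 0.4555 -0.0269] 0.0358 0.0742
  top 0.09 0.099 79 [ 0.4551 -0.0257] 0.0276 0.0979
  top 0.1 0.112 120 [ 0.455 -0.026] 0.027 0.1015
  top 0.112 0.13 131 [ 0.4552 -0.0256] 0.0159 0.1181
  side 0.01 0.02 646 [ 0.4559 -0.0231] 0.0819 0.0153
  side 0.02 0.029 369 [ 0.447 -0.02 ] 0.0598 0.0236
  side 0.038 0.044 10 [0.4401 0.0007] 0.0308 0.0426
  side 0.046 0.053 351 [ 0.4528 -0.0232] 0.044 0.0497
  side 0.064 0.071 12 [ 0.4494 -0.0144] 0.0317 0.07
  side 0.072 0.081 265 [ 0.4562 -0.0258] 0.0364 0.0755
  side 0.09 0.099 35 [ 0.457  -0.0256] 0.0287 0.0973
  side 0.1 0.112 170 [ 0.4562 -0.0255] 0.0281 0.1032
  side 0.112 0.13 126 [ 0.4573 -0.0245] 0.0166 0.1188
313 128 [ 0.794 -0.006  0.008]
143 181 [0.623 0.414 0.149]
381 311 [ 0.298 -0.182  0.023]
60 300 [ 0.312  0.697 -0.003]
```

View pics/crop0.png

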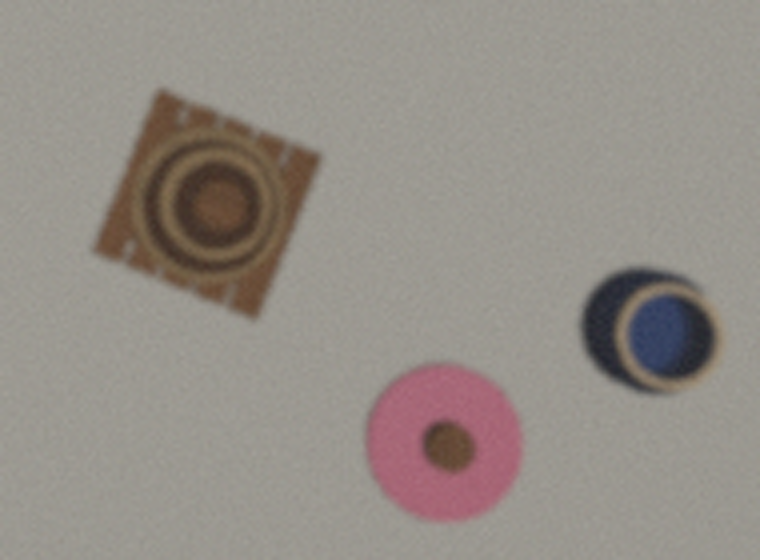

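The crop shows the stack as brown knob, brown, pale, brown and pale discs on the trivet at about (215,200). The pink disc (445,445) is the look-alike and stays where it is. The heights and diameters match the sizes given. I'll write the delta helper, then move above the stack.

```bash
cat > d.py <<'E'
import sys,numpy as np
from scipy.spatial.transform import Rotation as Q
from plant import manip
x,y,z=map(float,sys.argv[1:4])
s=manip.state(); q=s['tool_rot']; R=Q.from_quat([q[1],q[2],q[3],q[0]])
d=R.inv().apply(np.array([x,y,z])-s['tool_pos'])
T=Q.from_matrix(np.array([[0,-1,0],[-1,0,0],[0,0,-1]]).T)
print('t',round(s['time'],2),'tcp',s['tool_pos'].round(4),'d',d.round(4),'turn',(R.inv()*T).as_rotvec().round(4),'F',s['contact_force'].round(1),'w',round(s['gripper_width'],3),'j',np.round(s['joint_pos'],2))
E
python3 d.py 0.4555 -0.0257 0.23
```

```text
t 0.15 tcp [ 0.217  -0.5856  0.2303] d [-0.4422 -0.4181  0.0011] turn [1.000e-04 1.600e-03 3.548e-01] F [ 0.6 -0.2  0.2] w 1.001 j [-1.33  0.05  1.61  0.    1.48 -0.12]
```

```bash
python3 -m handwheel '[{"dx":-0.03,"dy":-0.03,"az":0.12,"ay":0.0016},{"dx":-0.07,"dy":-0.065,"az":0.25,"ay":0.0016},{"dx":-0.11,"dy":-0.105,"az":0.355,"ay":0.0016},{"dx":-0.15,"dy":-0.145,"az":0.355,"ay":0.0016},{"dx":-0.19,"dy":-0.18,"az":0.355,"ay":0.0016}]' 110; python3 d.py 0.4555 -0.0257 0.23
```

```text
t 0.15 tcp [ 0.217  -0.5856  0.2303] d [-0.4422 -0.4181  0.0011] turn [1.000e-04 1.600e-03 3.548e-01] F [ 0.6 -0.2  0.2] w 1.001 j [-1.33  0.05  1.61  0.    1.48 -0.12]invalid input at $[0]: expected keys dx, dy, dz, ax, ay, az
```

All six keys are required.

```bash
python3 -m handwheel '[{"dx":-0.03,"dy":-0.03,"dz":0,"ax":0,"ay":0.0016,"az":0.12},{"dx":-0.07,"dy":-0.065,"dz":0,"ax":0,"ay":0.0016,"az":0.25},{"dx":-0.11,"dy":-0.105,"dz":0,"ax":0,"ay":0.0016,"az":0.355},{"dx":-0.15,"dy":-0.145,"dz":0,"ax":0,"ay":0.0016,"az":0.355},{"dx":-0.19,"dy":-0.18,"dz":0,"ax":0,"ay":0.0016,"az":0.355}]' 110; python3 d.py 0.4555 -0.0257 0.23
```

```text
time: 0.78
tool_pos: [0.3203, -0.3435, 0.231]
tool_rot: [-0.0, -0.707, 0.707, -0.001]
contact_force: [0.5, 0.6, -0.4]
gripper_width: 0.568
t 0.78 tcp [ 0.3203 -0.3435  0.231 ] d [-0.3178 -0.1351  0.0006] turn [-0.0004 -0.0013 -0.0003] F [ 0.5  0.6 -0.4] w 0.568 j [-0.98 -0.33  1.96 -0.    1.51  0.59]
```

```bash
python3 -m handwheel '[{"dx":-0.05,"dy":-0.022,"dz":0,"ax":0,"ay":-0.001,"az":0},{"dx":-0.105,"dy":-0.045,"dz":0,"ax":0,"ay":-0.001,"az":0},{"dx":-0.16,"dy":-0.07,"dz":0,"ax":0,"ay":-0.001,"az":0},{"dx":-0.215,"dy":-0.095,"dz":0,"ax":0,"ay":-0.001,"az":0},{"dx":-0.26,"dy":-0.11,"dz":0,"ax":0,"ay":-0.001,"az":0}]'; python3 -m handwheel '[{"dx":-0.035,"dy":-0.015,"dz":0,"ax":0,"ay":0,"az":0},{"dx":-0.058,"dy":-0.025,"dz":0,"ax":0,"ay":0,"az":0},{"dx":-0.058,"dy":-0.025,"dz":0,"ax":0,"ay":0,"az":0}]';  python3 d.py 0.4555 -0.0257 0.103
python3 - <<'E'
from h import *
f=grab('wrist'); cv2.imwrite('pics/w1.png',f['image']); P=world(f)
s=manip.state(); 
q=P.reshape(-1,3)
for lo,hi,r0 in((.115,.123,.016),(.098,.104,.028),(.072,.078,.036)):
    m=(q[:,2]>lo)&(q[:,2]<hi)&(np.hypot(q[:,0]-.4555,q[:,1]+.0257)<.06); a=q[m]
    if len(a)>4:print(lo,len(a),np.round(cv2.minEnclosingCircle(a[:,:2].astype(np.float32)),4) if 0 else cv2.minEnclosingCircle(a[:,:2].astype(np.float32)),a[:,2].mean())
E
```

```text
time: 1.4
tool_pos: [0.4303, -0.0832, 0.2308]
tool_rot: [-0.0, 0.707, -0.707, 0.0]
contact_force: [0.1, -0.8, -0.1]
gripper_width: 0.568
time: 1.78
tool_pos: [0.455, -0.0262, 0.2305]
tool_rot: [0.0, 0.708, -0.706, -0.0]
contact_force: [0.1, -0.5, 0.1]
gripper_width: 0.568
t 1.77 tcp [ 0.455  -0.0262  0.2305] d [-0.0005 -0.0006  0.1275] turn [ 0.0005 -0.0005  0.0029] F [ 0.1 -0.5  0.1] w 0.568 j [-0.22 -0.37  1.99 -0.    1.52  1.35]
0.115 1013 ((0.45692867040634155, -0.025533178821206093), 0.01602529175579548) 0.11930454229204564
0.098 1626 ((0.45703640580177307, -0.02568715624511242), 0.02799984999001026) 0.10133497026843172
0.072 1201 ((0.4569992423057556, -0.027064204216003418), 0.03612597659230232) 0.07534443369842192
```

View pics/w1.png

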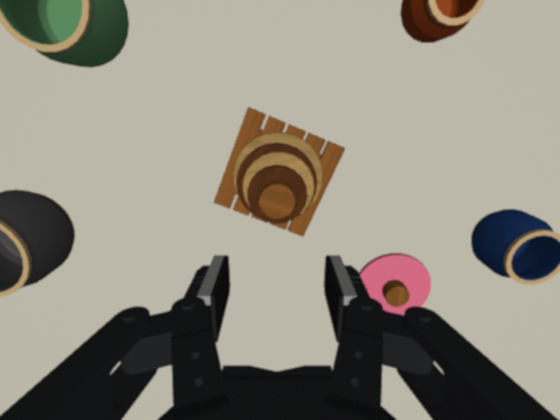

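The wrist view shows the small lid's knob at (277,202), midway between the fingers (columns 228 and 326), with discs below it. The fitted radii of 16, 28 and 36 mm match the lids.

```bash
python3 -m handwheel '[{"dx":-0.0005,"dy":-0.002,"dz":0.045,"ax":0,"ay":0,"az":0},{"dx":-0.0005,"dy":-0.002,"dz":0.09,"ax":0,"ay":0,"az":0},{"dx":-0.0005,"dy":-0.002,"dz":0.115,"ax":0,"ay":0,"az":0},{"dx":-0.0005,"dy":-0.002,"dz":0.1275,"ax":0,"ay":0,"az":0},{"dx":-0.0005,"dy":-0.002,"dz":0.1275,"ax":0,"ay":0,"az":0}]'; python3 d.py 0.457 -0.0257 0.103
```

```text
time: 2.45
tool_pos: [0.4566, -0.0275, 0.103]
tool_rot: [-0.0, -0.707, 0.708, 0.0]
contact_force: [0.3, -0.1, 0.7]
gripper_width: 0.565
t 2.45 tcp [ 0.4566 -0.0275  0.103 ] d [-0.0018 -0.0004  0.    ] turn [ 0.0009 -0.0005 -0.0012] F [ 0.3 -0.1  0.7] w 0.565 j [-0.22 -0.25  2.11 -0.    1.28  1.35]
```

```bash
python3 -m handwheel '[{"dx":-0.0007,"dy":0,"dz":0,"ax":0,"ay":0,"az":0},{"dx":-0.0007,"dy":0,"dz":0,"ax":0,"ay":0,"az":0},{"dx":-0.0007,"dy":0,"dz":0,"ax":0,"ay":0,"az":0},{"dx":-0.0007,"dy":0,"dz":0,"ax":0,"ay":0,"az":0}]' 255; python3 d.py 0.457 -0.0257 0.103
python3 -m handwheel '[{"dx":0,"dy":0,"dz":-0.01,"ax":0,"ay":0,"az":0},{"dx":0,"dy":0,"dz":-0.03,"ax":0,"ay":0,"az":0},{"dx":0,"dy":0,"dz":-0.06,"ax":0,"ay":0,"az":0},{"dx":0,"dy":0,"dz":-0.08,"ax":0,"ay":0,"az":0}]'; python3 d.py 0.628 -0.181 0.15
python3 - <<'E'
from h import *
f=grab('wrist'); cv2.imwrite('pics/w2.png',f['image']); P=world(f)
E
```

```text
time: 2.95
tool_pos: [0.4584, -0.0266, 0.1052]
tool_rot: [-0.001, 0.707, -0.707, 0.002]
contact_force: [0.9, 0.2, 6.3]
gripper_width: 0.346
t 2.95 tcp [ 0.4584 -0.0266  0.1052] d [-0.0009  0.0014  0.0022] turn [-0.0036 -0.0017  0.    ] F [0.9 0.2 6.3] w 0.346 j [-0.22 -0.25  2.11 -0.    1.28  1.35]
time: 3.45
tool_pos: [0.4571, -0.0261, 0.1849]
tool_rot: [0.0, -0.707, 0.707, -0.001]
contact_force: [-0.2, -0.4, -0.6]
gripper_width: 0.347
t 3.45 tcp [ 0.4571 -0.0261  0.1849] d [ 0.1549 -0.1709  0.0352] turn [-0.0012 -0.0006 -0.0001] F [-0.2 -0.4 -0.6] w 0.347 j [-0.22 -0.34  2.04 -0.    1.44  1.35]
```

View pics/w2.png

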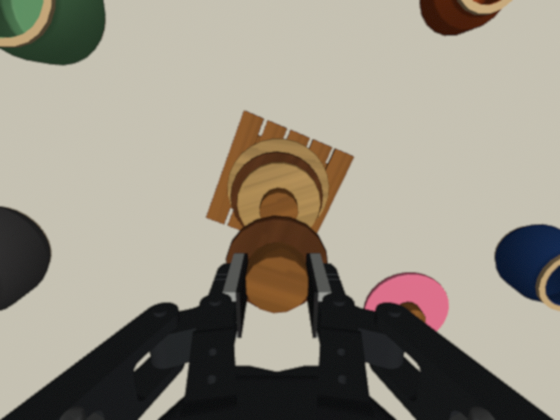

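The small lid is held (column 277, about row 275) and the rest of the stack is undisturbed. The fingertips pressed lightly on the disc while closing (6 N), so I'll grasp a few mm higher next time. Next I'll measure where the lid sits in the hand and go above the small jar.

```bash
cat > held.py <<'E'
# measure held lid: disc top plane & circle with wrist cam; args: disc radius, expected disc-top offset above... prints rel. to TCP
import sys
from h import *
R0=float(sys.argv[1]); jar=sys.argv[2:4]; 
import time
ss=[];f=grab('wrist'); s=manip.state(); t=s['tool_pos']
P=world(f); q=P.reshape(-1,3); rel=q-t
d=np.hypot(rel[:,0],rel[:,1])
m=(d<R0+.006)&(d>.018)&(abs(rel[:,2]+.003)<.007)&(rel[:,0]>.012)
a=rel[m]
A=np.c_[a[:,:2],np.ones(len(a))]
c=np.linalg.lstsq(A,a[:,2],rcond=None)[0]
k=abs(A@c-a[:,2])<.0015; c=np.linalg.lstsq(A[k],a[k,2],rcond=None)[0]
print('n',k.sum(),'tilt',c[:2].round(4),'disc top at TCP axis rel',c[2].round(4))
b=a[k][:,:2]
# circle with known R on the far boundary
from scipy.optimize import least_squares
hull=cv2.convexHull(b.astype(np.float32))[:,0]
hull=hull[(hull[:,0]>.4*R0)]
r=least_squares(lambda x:np.hypot(hull[:,0]-x[0],hull[:,1]-x[1])-R0,[0,0],loss='soft_l1',f_scale=.001)
print('centre rel TCP',r.x.round(4),'rms',np.sqrt((r.fun**2).mean()).round(4),'nh',len(hull))
m=(d<.025)&(abs(rel[:,2]-.0155)<.004)&(rel[:,0]>-.02); a=rel[m]
if len(a)>10: print('knobtop z',np.median(a[:,2]).round(4),cv2.minEnclosingCircle(a[:,:2].astype(np.float32)))
E
python3 held.py 0.028
```

```text
n 1360 tilt [-0.0787  0.0054] disc top at TCP axis rel -0.0011
centre rel TCP [-0.0013  0.0007] rms 0.0013 nh 24
knobtop z 0.0156 ((0.006810086313635111, -2.6443880415172316e-05), 0.023839522153139114)
```

```bash
cat > prof.py <<'E'
import sys
from h import *
R0=float(sys.argv[1])
f=grab('wrist'); s=manip.state(); rel=world(f).reshape(-1,3)-s['tool_pos']
for x in np.arange(-.01,R0+.006,.003):
    m=(abs(rel[:,0]-x)<.0015)&(abs(rel[:,1])<.008)&(rel[:,2]>-.02)&(rel[:,2]<.03)
    if m.sum(): print(round(x,3),m.sum(),np.percentile(rel[m,2],[10,50,90]).round(4))
E
python3 prof.py .028
```

```text
-0.01 174 [0.0152 0.0159 0.0165]
-0.007 164 [0.0152 0.0159 0.0165]
-0.004 181 [0.0154 0.0159 0.0165]
-0.001 182 [0.0152 0.0158 0.0165]
0.002 177 [0.0154 0.0159 0.0166]
0.005 203 [0.0152 0.016  0.0168]
0.008 182 [0.0151 0.0159 0.0166]
0.011 195 [0.0152 0.0159 0.0167]
0.014 668 [-0.0016  0.0091  0.0159]
0.017 192 [-0.0026 -0.0019  0.0051]
0.02 169 [-0.0028 -0.0021 -0.0015]
0.023 180 [-0.0027 -0.002  -0.0012]
0.026 242 [-0.0069 -0.0031 -0.0016]
0.029 10 [-0.0074 -0.0056 -0.0042]
```

The lid isn't tilted: disc top 2 mm below the TCP, underside 10 mm below it, centred within 1 mm. I'll stop short of the small jar and measure it with the wrist camera.

```bash
cat > held.py <<'E'
import sys
from h import *
from scipy.optimize import least_squares
# jar measure with wrist cam: cx cy rimheight rim outer radius
cx,cy,h,r0=map(float,sys.argv[1:5])
f=grab('wrist'); s=manip.state(); P=world(f); q=P.reshape(-1,3)
m=(np.hypot(q[:,0]-cx,q[:,1]-cy)<r0+.012)&(abs(q[:,2]-h)<.005); a=q[m]
z=np.median(a[:,2]); a=a[abs(a[:,2]-z)<.002]
r=least_squares(lambda x:np.hypot(a[:,0]-x[0],a[:,1]-x[1])-(r0-.003),[cx,cy],loss='soft_l1',f_scale=.001)
print('jar',len(a),r.x.round(4),'rms',np.sqrt((r.fun**2).mean()).round(4),'z',z.round(4),'mec',cv2.minEnclosingCircle(a[:,:2].astype(np.float32)), 'ang span',np.ptp(np.arctan2(a[:,1]-r.x[1],a[:,0]-r.x[0])).round(2))
cv2.imwrite('pics/'+sys.argv[5],f['image'])
E
python3 -m handwheel '[{"dx":0.035,"dy":-0.018,"dz":0,"ax":0,"ay":0,"az":0},{"dx":0.075,"dy":-0.038,"dz":0,"ax":0,"ay":0,"az":0},{"dx":0.115,"dy":-0.058,"dz":0,"ax":0,"ay":0,"az":0},{"dx":0.145,"dy":-0.073,"dz":0,"ax":0,"ay":0,"az":0},{"dx":0.155,"dy":-0.08,"dz":0,"ax":0,"ay":0,"az":0}]'; python3 held.py .628 -.181 .06 .025 w3.png;python3 d.py 0.628 -0.181 0.11
```

```text
time: 4.22
tool_pos: [0.5365, -0.1822, 0.1816]
tool_rot: [-0.001, -0.706, 0.708, 0.001]
contact_force: [-0.4, -0.3, 0.1]
gripper_width: 0.351
jar 1449 [ 0.6291 -0.1819] rms 0.0018 z 0.0607 mec ((0.6292093992233276, -0.18197450041770935), 0.025378011167049408) ang span 6.28
t 4.28 tcp [ 0.537  -0.1824  0.1819] d [-0.0016 -0.0912  0.0717] turn [ 0.0017  0.0002 -0.0017] F [-0.3 -1.2  0.2] w 0.346 j [-0.46 -0.05  1.8  -0.    1.39  1.11]
```

View pics/w3.png

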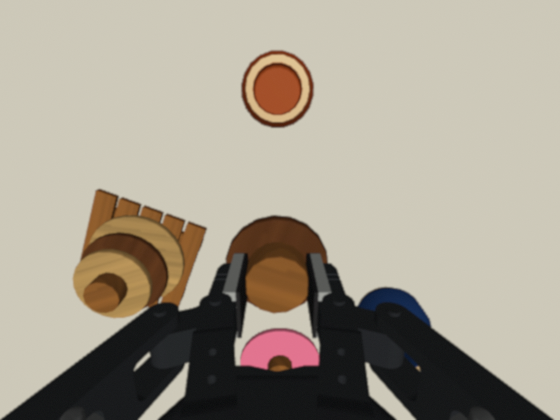

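The jar rim is fully visible at (277,88), and its fitted radius of 25.4 mm matches jar_small at (0.629,-0.182).

```bash
python3 -m handwheel '[{"dx":-0.0005,"dy":-0.03,"dz":0.01,"ax":0,"ay":0,"az":0},{"dx":-0.0005,"dy":-0.065,"dz":0.03,"ax":0,"ay":0,"az":0},{"dx":-0.0005,"dy":-0.0925,"dz":0.065,"ax":0,"ay":0,"az":0},{"dx":-0.0005,"dy":-0.0925,"dz":0.09,"ax":0,"ay":0,"az":0},{"dx":-0.0005,"dy":-0.0925,"dz":0.09,"ax":0,"ay":0,"az":0}]'; python3 d.py 0.6295 -0.182 0.0705; python3 prof.py .028 | sed -n '3p;11,13p'
```

```text
time: 4.9
tool_pos: [0.627, -0.1785, 0.0897]
tool_rot: [0.001, 0.707, -0.707, -0.003]
contact_force: [-1.0, 0.6, -0.3]
gripper_width: 0.349
t 4.9 tcp [ 0.627  -0.1785  0.0897] d [ 0.0036 -0.0027  0.0192] turn [0.0066 0.0026 0.0011] F [-1.   0.6 -0.3] w 0.349 j [-0.39  0.24  1.65 -0.    1.26  1.18]
-0.004 176 [0.0111 0.0118 0.0124]
0.02 164 [-0.0073 -0.0064 -0.0057]
0.023 228 [-0.0098 -0.0069 -0.0058]
0.026 80 [-0.0119 -0.0092 -0.0067]
```

```bash
python3 -m handwheel '[{"dx":0,"dy":0,"dz":0,"ax":0,"ay":0,"az":0},{"dx":0,"dy":0,"dz":0,"ax":0,"ay":0,"az":0}]'; python3 d.py 0.6295 -0.182 0.0705; python3 prof.py .028 | sed -n '3p;11,13p'; python3 d.py 0.6295 -0.182 0.0705; grep -n . /dev/null; python3 - <<'E'
from h import *
f=grab('wrist'); P=world(f).reshape(-1,3)
m=(np.hypot(P[:,0]-.6295,P[:,1]+.182)<.03)&(P[:,2]>.085)&(P[:,2]<.12); a=P[m]
print('knobtop',np.percentile(a[:,2],[5,50,90,95]), [cv2.minEnclosingCircle(a[abs(a[:,2]-np.percentile(a[:,2],85))<.0015][:,:2].astype(np.float32))])
E
```

```text
time: 5.2
tool_pos: [0.6303, -0.1811, 0.0956]
tool_rot: [0.001, -0.707, 0.707, -0.002]
contact_force: [-0.5, -0.5, -0.3]
gripper_width: 0.348
t 5.2 tcp [ 0.6303 -0.1811  0.0956] d [0.0009 0.0008 0.0251] turn [-0.0031 -0.0017 -0.0003] F [-0.5 -0.5 -0.3] w 0.348 j [-0.39  0.23  1.65 -0.    1.26  1.18]
-0.004 177 [0.0138 0.0144 0.0151]
0.02 177 [-0.0044 -0.0037 -0.0029]
0.023 165 [-0.0043 -0.0036 -0.0029]
0.026 214 [-0.0086 -0.005  -0.0035]
t 5.25 tcp [ 0.6301 -0.1811  0.0953] d [0.0009 0.0007 0.0248] turn [-0.0027 -0.0015 -0.0003] F [ 0.  -0.5 -0.1] w 0.345 j [-0.39  0.23  1.65 -0.    1.26  1.18]
knobtop [0.09016479 0.10791065 0.11084528 0.11551971] [((0.6375495195388794, -0.18089765310287476), 0.02786344662308693)]
```

State readings and camera disagree by a few mm, so I'll check using the fixed cameras and repeated readings.

```bash
python3 - <<'E'
from h import *
for n in ['top','side','wrist','top','side','wrist']:
    f=grab(n); s=manip.state(); P=world(f); q=P.reshape(-1,3)
    c=np.array([.629,-.182]); d=np.hypot(*(q[:,:2]-c).T)
    out=[]
    for nm,lo,hi,R in(('knob',.100,.116,.03),('disc',.078,.096,.034),('rim',.053,.066,.03)):
        a=q[(d<R)&(q[:,2]>lo)&(q[:,2]<hi)]
        if len(a)>6:
            z=np.median(a[:,2]);  h,e=np.histogram(a[:,2],bins=np.arange(lo,hi,.001)); zp=e[h.argmax()]+.0005
            b=a[abs(a[:,2]-zp)<.0025]
            cc,r=cv2.minEnclosingCircle(b[:,:2].astype(np.float32)); out.append((nm,len(b),round(zp,4),np.round(cc,4),round(r,4)))
    print(n,s['tool_pos'].round(4),s['time'],np.round(f['xyz'],4),*out)
    if n!='wrist': cv2.imwrite(f'pics/{n}3.png',f['image'])
E
```

```text
top [ 0.6298 -0.181   0.0947] 5.35 [0.4805 0.0557 1.0542] ('disc', 8, np.float64(0.0905), array([ 0.617 , -0.1553]), 0.0053)
side [ 0.6297 -0.181   0.0943] 5.4 [0.0524 0.6759 0.9455] ('knob', 47, np.float64(0.1085), array([ 0.6324, -0.177 ]), 0.0249) ('disc', 81, np.float64(0.0925), array([ 0.6273, -0.1786]), 0.0281) ('rim', 48, np.float64(0.0605), array([ 0.628, -0.181]), 0.026)
wrist [ 0.6296 -0.1809  0.0941] 5.45 [ 0.7116 -0.1802  0.2376] ('knob', 3257, np.float64(0.1085), array([ 0.6375, -0.1809]), 0.0278) ('disc', 2479, np.float64(0.0905), array([ 0.629 , -0.1804]), 0.0281) ('rim', 712, np.float64(0.0605), array([ 0.6379, -0.1829]), 0.0235)
top [ 0.6295 -0.1809  0.0938] 5.5 [0.4805 0.0557 1.0542] ('disc', 9, np.float64(0.0865), array([ 0.6176, -0.1549]), 0.0059)
side [ 0.6295 -0.1809  0.0937] 5.55 [0.0524 0.6759 0.9455] ('knob', 41, np.float64(0.1095), array([ 0.6275, -0.1807]), 0.0275) ('disc', 81, np.float64(0.0895), array([ 0.6279, -0.1779]), 0.0283) ('rim', 49, np.float64(0.0615), array([ 0.627 , -0.1789]), 0.0252)
wrist [ 0.6295 -0.1808  0.0936] 5.6 [ 0.7115 -0.1802  0.2368] ('knob', 3263, np.float64(0.1075), array([ 0.6371, -0.1809]), 0.0278) ('disc', 2496, np.float64(0.0895), array([ 0.6284, -0.1798]), 0.0282) ('rim', 716, np.float64(0.0605), array([ 0.6373, -0.1824]), 0.0238)
```

It's slow settling (about 0.3 s) after fast motion, not noise. I'll correct by 1.5 mm and lower gently.

```bash
python3 -m handwheel '[{"dx":0.0015,"dy":-0.0003,"dz":0.008,"ax":0,"ay":0,"az":0},{"dx":0.0015,"dy":-0.0003,"dz":0.014,"ax":0,"ay":0,"az":0},{"dx":0.0015,"dy":-0.0003,"dz":0.018,"ax":0,"ay":0,"az":0},{"dx":0.0015,"dy":-0.0003,"dz":0.018,"ax":0,"ay":0,"az":0},{"dx":0.0015,"dy":-0.0003,"dz":0.018,"ax":0,"ay":0,"az":0}]'; cat > chk.py <<'E'
# chk cx cy discR ztop(disc top expected)
import sys
from h import *
cx,cy,R,z0=map(float,sys.argv[1:5])
f=grab('wrist'); s=manip.state(); q=world(f).reshape(-1,3)
d=np.hypot(q[:,0]-cx,q[:,1]-cy)
for nm,lo,hi,Rm in(('knob',z0+.012,z0+.03,.022),('disc',z0-.006,z0+.008,R+.008)):
    a=q[(d<Rm)&(q[:,2]>lo)&(q[:,2]<hi)]
    if len(a)<9: continue
    h,e=np.histogram(a[:,2],bins=np.arange(lo,hi,.0005)); zp=e[h.argmax()]
    b=a[abs(a[:,2]-zp)<.0018]; cc,r=cv2.minEnclosingCircle(b[:,:2].astype(np.float32))
    print(nm,len(b),'z',np.median(b[:,2]).round(4),np.round(cc,4),round(r,4))
print('t',s['time'],'tcp',s['tool_pos'].round(4),'F',s['contact_force'].round(1))
if len(sys.argv)>5: cv2.imwrite('pics/'+sys.argv[5],f['image'])
E
python3 chk.py .629 -.182 .028 .068 w4.png
```

```text
time: 6.22
tool_pos: [0.6299, -0.1823, 0.0757]
tool_rot: [-0.0, -0.707, 0.707, -0.0]
contact_force: [-0.6, -0.8, -0.3]
gripper_width: 0.342
knob 2976 z 0.0897 [ 0.6328 -0.182 ] 0.0201
disc 2406 z 0.0716 [ 0.6288 -0.1815] 0.028
t 6.275 tcp [ 0.63   -0.1824  0.0758] F [ 0.2  0.2 -0.1]
```

View pics/w4.png

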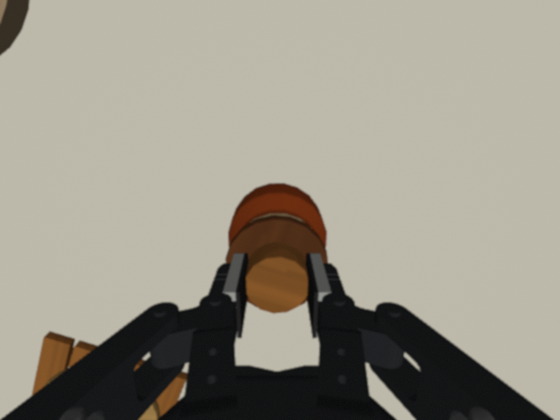

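The lid is centred over the jar, about 3 mm above the rim. I'll lower until there's contact.

```bash
python3 -m handwheel '[{"dx":0,"dy":0,"dz":0.0025,"ax":0,"ay":0,"az":0},{"dx":0,"dy":0,"dz":0.0025,"ax":0,"ay":0,"az":0},{"dx":0,"dy":0,"dz":0.0025,"ax":0,"ay":0,"az":0}]'; python3 chk.py .629 -.182 .028 .068
python3 -m handwheel '[{"dx":0,"dy":0,"dz":0.001,"ax":0,"ay":0,"az":0},{"dx":0,"dy":0,"dz":0.001,"ax":0,"ay":0,"az":0},{"dx":0,"dy":0,"dz":0.001,"ax":0,"ay":0,"az":0}]'; python3 chk.py .629 -.182 .028 .068
```

```text
time: 6.65
tool_pos: [0.6298, -0.1823, 0.073]
tool_rot: [-0.0, -0.707, 0.707, -0.0]
contact_force: [0.2, 0.7, 0.3]
gripper_width: 0.345
knob 2970 z 0.0871 [ 0.6328 -0.1821] 0.0201
disc 2381 z 0.0691 [ 0.6288 -0.1816] 0.0279
t 6.7 tcp [ 0.6298 -0.1823  0.0731] F [ 0.  -0.1 -0.8]
time: 7.08
tool_pos: [0.6299, -0.1824, 0.0723]
tool_rot: [-0.0, -0.707, 0.707, -0.0]
contact_force: [-1.1, -0.0, 1.8]
gripper_width: 0.347
knob 2971 z 0.0864 [ 0.633  -0.1819] 0.0199
disc 2395 z 0.0683 [ 0.6289 -0.1818] 0.028
t 7.125 tcp [ 0.6299 -0.1824  0.0723] F [-0.8  1.4  2.3]
```

Contact at 2 N with disc top at 68.3 mm. I'll release and rise.

```bash
python3 -m handwheel '[{"dx":0,"dy":0,"dz":0,"ax":0,"ay":0,"az":0},{"dx":0,"dy":0,"dz":0,"ax":0,"ay":0,"az":0},{"dx":0,"dy":0,"dz":-0.005,"ax":0,"ay":0,"az":0},{"dx":0,"dy":0,"dz":-0.03,"ax":0,"ay":0,"az":0},{"dx":0,"dy":0,"dz":-0.07,"ax":0,"ay":0,"az":0}]' 110;  python3 -m handwheel '[{"dx":-0.01,"dy":0.02,"dz":-0.04,"ax":0,"ay":0,"az":0},{"dx":-0.04,"dy":0.05,"dz":-0.06,"ax":0,"ay":0,"az":0},{"dx":-0.08,"dy":0.09,"dz":-0.06,"ax":0,"ay":0,"az":0},{"dx":-0.1,"dy":0.11,"dz":-0.06,"ax":0,"ay":0,"az":0},{"dx":-0.1,"dy":0.11,"dz":-0.06,"ax":0,"ay":0,"az":0}]'; python3 chk.py .629 -.182 .028 .068 w5.png; python3 chk.py .457 -.027 .036 .075; python3 d.py .457 -.027 .18
```

```text
time: 7.75
tool_pos: [0.6285, -0.1818, 0.141]
tool_rot: [-0.001, -0.707, 0.707, 0.002]
contact_force: [-0.1, -0.5, -0.0]
gripper_width: 0.568
time: 8.38
tool_pos: [0.519, -0.0812, 0.2025]
tool_rot: [-0.0, 0.708, -0.707, 0.001]
contact_force: [0.6, 0.3, 0.1]
gripper_width: 0.57
knob 1396 z 0.0865 [ 0.6285 -0.1815] 0.0161
disc 2084 z 0.0684 [ 0.6287 -0.1813] 0.0282
t 8.425 tcp [ 0.5198 -0.0821  0.2025] F [-0.9  0.6  0.1]
knob 188 z 0.093 [ 0.4582 -0.0277] 0.0158
disc 2329 z 0.0753 [ 0.4576 -0.0272] 0.0359
t 8.475 tcp [ 0.5203 -0.0826  0.2025] F [-0.1  0.8 -0.1]
t 8.47 tcp [ 0.5203 -0.0826  0.2025] d [-0.0556  0.0633  0.0224] turn [-0.0016 -0.0012 -0.0001] F [-0.1  0.8 -0.1] w 0.565 j [-0.3  -0.17  1.87 -0.    1.43  1.27]
```

View pics/w5.png

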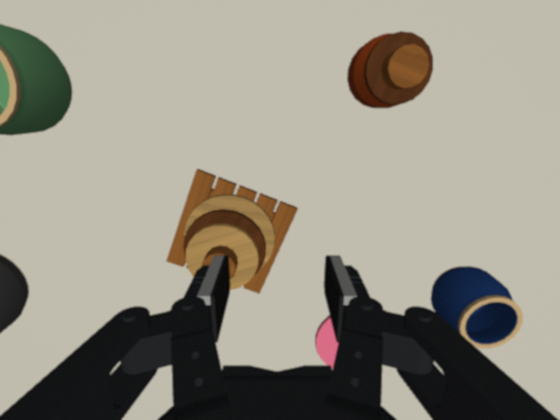

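The small lid sits flat and centred on the red jar (398,68), 0.5 mm off. Next is the medium lid.

```bash
python3 -m handwheel '[{"dx":-0.03,"dy":0.033,"dz":0.01,"ax":0,"ay":0,"az":0},{"dx":-0.0555,"dy":0.063,"dz":0.02,"ax":0,"ay":0,"az":0},{"dx":-0.0555,"dy":0.063,"dz":0.04,"ax":0,"ay":0,"az":0},{"dx":-0.0555,"dy":0.063,"dz":0.05,"ax":0,"ay":0,"az":0},{"dx":-0.0555,"dy":0.063,"dz":0.05,"ax":0,"ay":0,"az":0}]'; python3 -m handwheel '[{"dx":0,"dy":0,"dz":0,"ax":0,"ay":0,"az":0},{"dx":0,"dy":0,"dz":0,"ax":0,"ay":0,"az":0}]'; python3 chk.py .457 -.027 .036 .075 w6.png; python3 d.py .457 -.027 .0815
```

```text
time: 9.1
tool_pos: [0.4569, -0.0272, 0.1512]
tool_rot: [-0.001, -0.707, 0.707, 0.0]
contact_force: [0.3, 0.3, 0.6]
gripper_width: 0.575
time: 9.35
tool_pos: [0.4575, -0.0271, 0.1527]
tool_rot: [0.0, -0.707, 0.707, -0.001]
contact_force: [-0.8, -0.5, -0.0]
gripper_width: 0.569
knob 1433 z 0.0934 [ 0.4571 -0.0269] 0.0161
disc 4700 z 0.0754 [ 0.4572 -0.027 ] 0.0359
t 9.4 tcp [ 0.4574 -0.027   0.1526] F [ 0.1 -0.7  0. ]
t 9.4 tcp [ 0.4574 -0.027   0.1526] d [-0.      0.0005  0.0711] turn [-0.0014 -0.0008 -0.0004] F [ 0.1 -0.7  0. ] w 0.569 j [-0.22 -0.3   2.07 -0.    1.37  1.35]
```

```bash
python3 -m handwheel '[{"dx":0,"dy":0.0003,"dz":0.03,"ax":0,"ay":0,"az":0},{"dx":0,"dy":0.0003,"dz":0.055,"ax":0,"ay":0,"az":0},{"dx":0,"dy":0.0003,"dz":0.071,"ax":0,"ay":0,"az":0},{"dx":0,"dy":0.0003,"dz":0.071,"ax":0,"ay":0,"az":0},{"dx":0,"dy":0.0003,"dz":0.071,"ax":0,"ay":0,"az":0}]'; python3 -m handwheel '[{"dx":0,"dy":0,"dz":0,"ax":0,"ay":0,"az":0},{"dx":0,"dy":0,"dz":0,"ax":0,"ay":0,"az":0},{"dx":0,"dy":0,"dz":0,"ax":0,"ay":0,"az":0},{"dx":0,"dy":0,"dz":0,"ax":0,"ay":0,"az":0}]' 255; python3 d.py .457 -.027 .0815
```

```text
time: 10.02
tool_pos: [0.4573, -0.027, 0.082]
tool_rot: [0.0, -0.707, 0.707, -0.001]
contact_force: [-0.3, 0.6, -0.5]
gripper_width: 0.569
time: 10.52
tool_pos: [0.4578, -0.027, 0.0826]
tool_rot: [0.001, -0.707, 0.707, -0.002]
contact_force: [-0.8, -0.6, 6.1]
gripper_width: 0.345
t 10.53 tcp [ 0.4578 -0.027   0.0826] d [-0.      0.0008  0.0011] turn [-0.0032 -0.0012 -0.0002] F [-0.8 -0.6  6.1] w 0.345 j [-0.22 -0.22  2.13 -0.    1.23  1.35]
```

```bash
python3 -m handwheel '[{"dx":0,"dy":0,"dz":-0.01,"ax":0,"ay":0,"az":0},{"dx":0,"dy":0,"dz":-0.03,"ax":0,"ay":0,"az":0},{"dx":0,"dy":0,"dz":-0.06,"ax":0,"ay":0,"az":0},{"dx":0,"dy":0,"dz":-0.085,"ax":0,"ay":0,"az":0},{"dx":0,"dy":0,"dz":-0.085,"ax":0,"ay":0,"az":0}]';python3 -m handwheel '[{"dx":0.03,"dy":0.018,"dz":0,"ax":0,"ay":0,"az":0},{"dx":0.07,"dy":0.042,"dz":0,"ax":0,"ay":0,"az":0},{"dx":0.11,"dy":0.066,"dz":0,"ax":0,"ay":0,"az":0},{"dx":0.15,"dy":0.09,"dz":0,"ax":0,"ay":0,"az":0},{"dx":0.19,"dy":0.115,"dz":0,"ax":0,"ay":0,"az":0}]'; python3 -m handwheel '[{"dx":0.04,"dy":0.025,"dz":0,"ax":0,"ay":0,"az":0},{"dx":0.08,"dy":0.05,"dz":0,"ax":0,"ay":0,"az":0},{"dx":0.095,"dy":0.057,"dz":0,"ax":0,"ay":0,"az":0},{"dx":0.095,"dy":0.057,"dz":0,"ax":0,"ay":0,"az":0},{"dx":0.095,"dy":0.057,"dz":0,"ax":0,"ay":0,"az":0}]';  python3 -m handwheel '[{"dx":0,"dy":0,"dz":0,"ax":0,"ay":0,"az":0},{"dx":0,"dy":0,"dz":0,"ax":0,"ay":0,"az":0}]'; python3 held.py .375 -.312 .067 .033 w7.png; python3 prof.py .036; python3 d.py .375 -.312 .1
```

```text
time: 11.15
tool_pos: [0.4578, -0.027, 0.1682]
tool_rot: [0.001, -0.707, 0.707, -0.002]
contact_force: [1.0, -0.8, -1.1]
gripper_width: 0.346
time: 11.78
tool_pos: [0.3399, -0.2171, 0.1643]
tool_rot: [0.0, 0.707, -0.707, -0.001]
contact_force: [0.3, -0.5, 0.0]
gripper_width: 0.341
time: 12.4
tool_pos: [0.2848, -0.3106, 0.1653]
tool_rot: [-0.0, 0.707, -0.707, -0.0]
contact_force: [-0.2, 0.3, -0.8]
gripper_width: 0.336
time: 12.65
tool_pos: [0.2849, -0.311, 0.166]
tool_rot: [0.0, 0.708, -0.707, 0.0]
contact_force: [-0.4, -0.0, -0.2]
gripper_width: 0.342
jar 2404 [ 0.3756 -0.3129] rms 0.0018 z 0.0676 mec ((0.3757050633430481, -0.3129306435585022), 0.033464718610048294) ang span 6.26
-0.01 166 [0.0103 0.011  0.0116]
-0.007 176 [0.0102 0.0108 0.0115]
-0.004 173 [0.0101 0.0109 0.0115]
-0.001 176 [0.0102 0.0109 0.0115]
0.002 170 [0.0101 0.0108 0.0116]
0.005 178 [0.0103 0.0109 0.0117]
0.008 186 [0.0102 0.0109 0.0116]
0.011 188 [0.0099 0.0109 0.0114]
0.014 633 [-0.0067  0.0043  0.0108]
0.017 195 [-0.0078 -0.007   0.0019]
0.02 158 [-0.0078 -0.0072 -0.0064]
0.023 170 [-0.0079 -0.0072 -0.0064]
0.026 163 [-0.0078 -0.0072 -0.0063]
0.029 169 [-0.0079 -0.0071 -0.0065]
0.032 175 [-0.0078 -0.0072 -0.0062]
0.035 189 [-0.012  -0.0086 -0.007 ]
t 12.75 tcp [ 0.2848 -0.3113  0.1661] d [ 0.0007 -0.0902  0.0661] turn [-0.0004 -0.0007  0.0008] F [-0.   0.4  0. ] w 0.34 j [-1.01 -0.42  2.14 -0.    1.43  0.56]
```

View pics/w7.png

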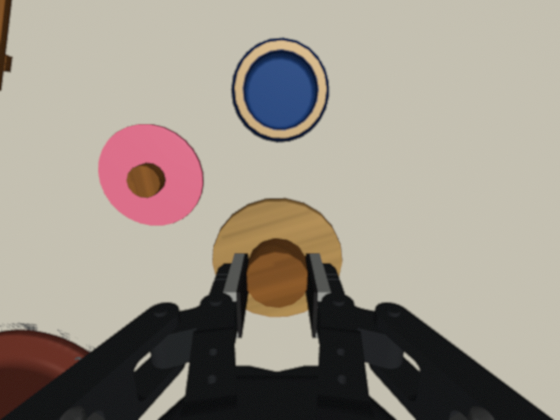

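The medium jar's rim is at (280,88) with radius 33.5 mm, and the held lid is level. I'm going over it.

```bash
python3 -m handwheel '[{"dx":0.0016,"dy":-0.03,"dz":0.0,"ax":0,"ay":0,"az":0},{"dx":0.0016,"dy":-0.06,"dz":0.01,"ax":0,"ay":0,"az":0},{"dx":0.0016,"dy":-0.0905,"dz":0.03,"ax":0,"ay":0,"az":0},{"dx":0.0016,"dy":-0.0905,"dz":0.05,"ax":0,"ay":0,"az":0},{"dx":0.0016,"dy":-0.0905,"dz":0.068,"ax":0,"ay":0,"az":0}]'; python3 -m handwheel '[{"dx":0,"dy":0,"dz":0.004,"ax":0,"ay":0,"az":0},{"dx":0,"dy":0,"dz":0.007,"ax":0,"ay":0,"az":0},{"dx":0,"dy":0,"dz":0.009,"ax":0,"ay":0,"az":0},{"dx":0,"dy":0,"dz":0.009,"ax":0,"ay":0,"az":0},{"dx":0,"dy":0,"dz":0.009,"ax":0,"ay":0,"az":0}]'; python3 chk.py .3756 -.3129 .036 .079; python3 d.py .3756 -.3129 .0828
```

```text
time: 13.38
tool_pos: [0.3752, -0.313, 0.0971]
tool_rot: [0.0, 0.707, -0.707, 0.0]
contact_force: [0.0, -0.4, -0.6]
gripper_width: 0.343
time: 14.0
tool_pos: [0.3751, -0.3136, 0.0895]
tool_rot: [-0.0, -0.707, 0.707, -0.001]
contact_force: [0.7, -0.6, -1.0]
gripper_width: 0.337
knob 2873 z 0.1004 [ 0.379  -0.3129] 0.0205
disc 5940 z 0.0823 [ 0.3748 -0.313 ] 0.036
t 14.05 tcp [ 0.3751 -0.3136  0.0895] F [ 0.1  1.  -0.8]
t 14.05 tcp [ 0.3751 -0.3136  0.0895] d [-0.0007 -0.0005  0.0067] turn [-0.0008 -0.0011 -0.0003] F [ 0.1  1.  -0.8] w 0.345 j [-0.85 -0.15  2.05 -0.    1.23  0.72]
```

Disc centre (0.3748,-0.3130) is within 1 mm of the jar axis. I'll lower the last 6.7 mm.

```bash
python3 -m handwheel '[{"dx":0,"dy":-0.0007,"dz":0.003,"ax":0,"ay":0,"az":0},{"dx":0,"dy":-0.0007,"dz":0.005,"ax":0,"ay":0,"az":0},{"dx":0,"dy":-0.0007,"dz":0.006,"ax":0,"ay":0,"az":0},{"dx":0,"dy":-0.0007,"dz":0.0065,"ax":0,"ay":0,"az":0},{"dx":0,"dy":-0.0007,"dz":0.0065,"ax":0,"ay":0,"az":0}]'; python3 chk.py .3756 -.3129 .036 .075
python3 -m handwheel '[{"dx":0,"dy":0,"dz":0.0005,"ax":0,"ay":0,"az":0},{"dx":0,"dy":0,"dz":0.0007,"ax":0,"ay":0,"az":0},{"dx":0,"dy":0,"dz":0.0007,"ax":0,"ay":0,"az":0}]'; python3 chk.py .3756 -.3129 .036 .075
```

```text
time: 14.68
tool_pos: [0.3757, -0.3134, 0.0827]
tool_rot: [-0.0, -0.707, 0.707, -0.0]
contact_force: [-0.9, 1.4, 1.3]
gripper_width: 0.337
knob 2880 z 0.0935 [ 0.3795 -0.3129] 0.0202
disc 5902 z 0.0755 [ 0.375  -0.3129] 0.0363
t 14.725 tcp [ 0.3757 -0.3134  0.0827] F [-1.   0.6  1.8]
time: 15.1
tool_pos: [0.3757, -0.3135, 0.0825]
tool_rot: [-0.0, -0.707, 0.707, -0.0]
contact_force: [-1.8, 2.0, 5.4]
gripper_width: 0.343
knob 2880 z 0.0933 [ 0.3796 -0.3128] 0.0202
disc 5927 z 0.0753 [ 0.3752 -0.3126] 0.0363
t 15.15 tcp [ 0.3758 -0.3134  0.0825] F [-2.1  2.6  5.4]
```

```bash
python3 -m handwheel '[{"dx":0,"dy":0,"dz":0,"ax":0,"ay":0,"az":0},{"dx":0,"dy":0,"dz":0,"ax":0,"ay":0,"az":0},{"dx":0,"dy":0,"dz":-0.005,"ax":0,"ay":0,"az":0},{"dx":0,"dy":0,"dz":-0.03,"ax":0,"ay":0,"az":0},{"dx":0,"dy":0,"dz":-0.07,"ax":0,"ay":0,"az":0}]' 110;  python3 -m handwheel '[{"dx":0,"dy":0.03,"dz":-0.03,"ax":0,"ay":0,"az":0},{"dx":0,"dy":0.07,"dz":-0.03,"ax":0,"ay":0,"az":0},{"dx":0,"dy":0.085,"dz":-0.03,"ax":0,"ay":0,"az":0},{"dx":0,"dy":0.085,"dz":-0.03,"ax":0,"ay":0,"az":0},{"dx":0,"dy":0.085,"dz":-0.03,"ax":0,"ay":0,"az":0}]'; python3 chk.py .3756 -.3129 .036 .075 w8.png;  python3 d.py .457 -.027 .14
```

```text
time: 15.78
tool_pos: [0.3748, -0.3124, 0.1511]
tool_rot: [0.0, -0.707, 0.707, 0.001]
contact_force: [-0.1, -0.8, 0.1]
gripper_width: 0.569
time: 16.4
tool_pos: [0.2911, -0.3132, 0.1815]
tool_rot: [-0.0, 0.707, -0.707, 0.0]
contact_force: [-0.5, 0.5, 0.3]
gripper_width: 0.572
knob 1585 z 0.0934 [ 0.3754 -0.313 ] 0.016
disc 5385 z 0.0754 [ 0.3754 -0.3129] 0.036
t 16.45 tcp [ 0.2912 -0.3131  0.1815] F [-0.3  0.2 -0.3]
t 16.45 tcp [ 0.2912 -0.3131  0.1815] d [-0.2861 -0.1659  0.0416] turn [-0.0002  0.0002  0.0004] F [-0.3  0.2 -0.3] w 0.563 j [-1.   -0.42  2.11  0.    1.45  0.57]
```

View pics/w8.png

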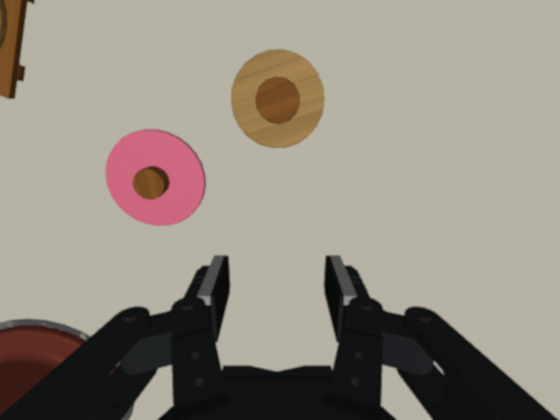

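The medium lid sits flat on its jar (278,99), 0.2 mm off centre. Back to the stack for the large lid.

```bash
python3 -m handwheel '[{"dx":-0.03,"dy":-0.018,"dz":0,"ax":0,"ay":0,"az":0},{"dx":-0.075,"dy":-0.043,"dz":0,"ax":0,"ay":0,"az":0},{"dx":-0.12,"dy":-0.07,"dz":0,"ax":0,"ay":0,"az":0},{"dx":-0.165,"dy":-0.096,"dz":0,"ax":0,"ay":0,"az":0},{"dx":-0.21,"dy":-0.122,"dz":0,"ax":0,"ay":0,"az":0}]'; python3 -m handwheel '[{"dx":-0.04,"dy":-0.023,"dz":0,"ax":0,"ay":0,"az":0},{"dx":-0.076,"dy":-0.044,"dz":0.01,"ax":0,"ay":0,"az":0},{"dx":-0.076,"dy":-0.044,"dz":0.03,"ax":0,"ay":0,"az":0},{"dx":-0.076,"dy":-0.044,"dz":0.045,"ax":0,"ay":0,"az":0},{"dx":-0.076,"dy":-0.044,"dz":0.045,"ax":0,"ay":0,"az":0}]';  python3 -m handwheel '[{"dx":0,"dy":0,"dz":0,"ax":0,"ay":0,"az":0},{"dx":0,"dy":0,"dz":0,"ax":0,"ay":0,"az":0}]'; python3 chk.py .456 -.027 .044 .049 w9.png;  python3 d.py .456 -.027 .056
```

```text
time: 17.08
tool_pos: [0.4139, -0.1013, 0.1817]
tool_rot: [-0.0, 0.707, -0.707, 0.0]
contact_force: [0.4, 0.2, -0.1]
gripper_width: 0.572
time: 17.7
tool_pos: [0.4557, -0.0271, 0.1349]
tool_rot: [-0.001, -0.707, 0.707, 0.001]
contact_force: [0.7, 0.6, 0.6]
gripper_width: 0.572
time: 17.95
tool_pos: [0.4573, -0.0278, 0.1377]
tool_rot: [0.0, -0.707, 0.707, -0.001]
contact_force: [0.1, -0.0, 0.0]
gripper_width: 0.574
knob 1295 z 0.0673 [ 0.4546 -0.0252] 0.016
disc 7200 z 0.0494 [ 0.4543 -0.025 ] 0.044
t 18.0 tcp [ 0.4572 -0.0278  0.1376] F [ 0.2  0.7 -0.5]
t 18.0 tcp [ 0.4572 -0.0278  0.1376] d [-0.0008  0.0014  0.0816] turn [-0.0019 -0.0009 -0.0009] F [ 0.2  0.7 -0.5] w 0.566 j [-0.22 -0.29  2.09 -0.    1.34  1.35]
```

View pics/w9.png

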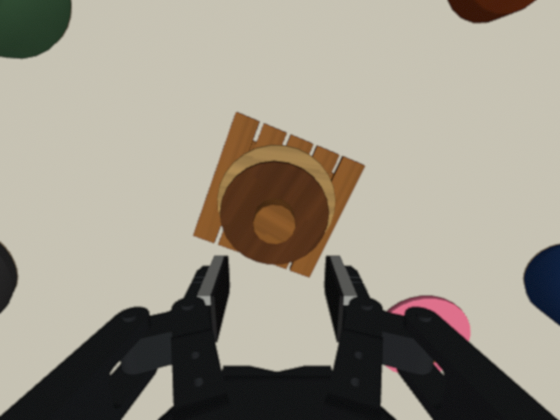

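The large (brown) lid is now on top, knob at (274,224), centre (0.4544,-0.0251). I'll correct 3 mm and grasp.

```bash
python3 -m handwheel '[{"dx":-0.0026,"dy":0.0028,"dz":0.03,"ax":0,"ay":0,"az":0},{"dx":-0.0026,"dy":0.0028,"dz":0.06,"ax":0,"ay":0,"az":0},{"dx":-0.0026,"dy":0.0028,"dz":0.0815,"ax":0,"ay":0,"az":0},{"dx":-0.0026,"dy":0.0028,"dz":0.0815,"ax":0,"ay":0,"az":0},{"dx":-0.0026,"dy":0.0028,"dz":0.0815,"ax":0,"ay":0,"az":0}]'; python3 d.py .4544 -.0251 .056; python3 -m handwheel '[{"dx":0,"dy":0,"dz":0,"ax":0,"ay":0,"az":0},{"dx":0,"dy":0,"dz":0,"ax":0,"ay":0,"az":0},{"dx":0,"dy":0,"dz":0,"ax":0,"ay":0,"az":0},{"dx":0,"dy":0,"dz":0,"ax":0,"ay":0,"az":0}]' 255; python3 d.py .4544 -.0251 .056
```

```text
time: 18.62
tool_pos: [0.4548, -0.0251, 0.0565]
tool_rot: [0.0, -0.707, 0.707, -0.001]
contact_force: [-0.1, 0.2, 0.9]
gripper_width: 0.566
t 18.62 tcp [ 0.4548 -0.0251  0.0565] d [-0.      0.0004  0.0005] turn [-0.0022 -0.001  -0.0005] F [-0.1  0.2  0.9] w 0.566 j [-0.22 -0.19  2.15 -0.    1.18  1.35]
time: 19.12
tool_pos: [0.4553, -0.0251, 0.0572]
tool_rot: [0.001, -0.707, 0.707, -0.002]
contact_force: [-1.4, -0.1, 6.2]
gripper_width: 0.334
t 19.12 tcp [ 0.4553 -0.0251  0.0572] d [0.     0.0009 0.0012] turn [-0.0033 -0.0013 -0.0002] F [-1.4 -0.1  6.2] w 0.334 j [-0.22 -0.19  2.15 -0.    1.18  1.35]
```

```bash
python3 -m handwheel '[{"dx":0,"dy":0,"dz":-0.01,"ax":0,"ay":0,"az":0},{"dx":0,"dy":0,"dz":-0.03,"ax":0,"ay":0,"az":0},{"dx":0,"dy":0,"dz":-0.06,"ax":0,"ay":0,"az":0},{"dx":0,"dy":0,"dz":-0.1,"ax":0,"ay":0,"az":0},{"dx":0,"dy":0,"dz":-0.12,"ax":0,"ay":0,"az":0}]';python3 -m handwheel '[{"dx":-0.03,"dy":-0.01,"dz":0,"ax":0,"ay":0,"az":0},{"dx":-0.075,"dy":-0.025,"dz":0,"ax":0,"ay":0,"az":0},{"dx":-0.12,"dy":-0.04,"dz":0,"ax":0,"ay":0,"az":0},{"dx":-0.165,"dy":-0.055,"dz":0,"ax":0,"ay":0,"az":0},{"dx":-0.198,"dy":-0.065,"dz":0,"ax":0,"ay":0,"az":0}]'; python3 -m handwheel '[{"dx":0,"dy":0,"dz":0,"ax":0,"ay":0,"az":0},{"dx":0,"dy":0,"dz":0,"ax":0,"ay":0,"az":0},{"dx":0,"dy":0,"dz":0,"ax":0,"ay":0,"az":0},{"dx":0,"dy":0,"dz":0,"ax":0,"ay":0,"az":0}]'; python3 held.py .619 .173 .074 .041 w10.png; python3 prof.py .044 | awk 'NR%2==1'; python3 d.py .619 .173 .1
```

```text
time: 19.75
tool_pos: [0.4548, -0.0249, 0.1783]
tool_rot: [0.001, -0.707, 0.707, -0.002]
contact_force: [0.5, 0.3, -0.4]
gripper_width: 0.341
time: 20.38
tool_pos: [0.5192, 0.1751, 0.1756]
tool_rot: [-0.0, 0.707, -0.707, 0.0]
contact_force: [0.7, -0.5, -0.9]
gripper_width: 0.34
time: 20.88
tool_pos: [0.5189, 0.1724, 0.1752]
tool_rot: [-0.0, -0.707, 0.708, -0.0]
contact_force: [0.4, -0.4, -0.2]
gripper_width: 0.335
jar 3185 [0.6205 0.1731] rms 0.0019 z 0.0746 mec ((0.6205206513404846, 0.17307691276073456), 0.04154045134782791) ang span 6.26
-0.01 160 [0.0095 0.0102 0.0108]
-0.004 173 [0.0094 0.01   0.0107]
0.002 172 [0.0094 0.0101 0.0109]
0.008 182 [0.0094 0.0101 0.0109]
0.014 617 [-0.0078  0.002   0.0098]
0.02 162 [-0.0086 -0.0078 -0.007 ]
0.026 157 [-0.0086 -0.0078 -0.0071]
0.032 176 [-0.0088 -0.0079 -0.0071]
0.038 182 [-0.0088 -0.008  -0.0072]
0.044 44 [-0.013  -0.0103 -0.0083]
t 20.98 tcp [0.5189 0.1727 0.1752] d [-0.0005 -0.1001  0.0753] turn [-0.0004 -0.0006 -0.0012] F [ 0.6  0.3 -0.8] w 0.338 j [ 0.19 -0.09  1.85 -0.    1.38  1.76]
```

View pics/w10.png

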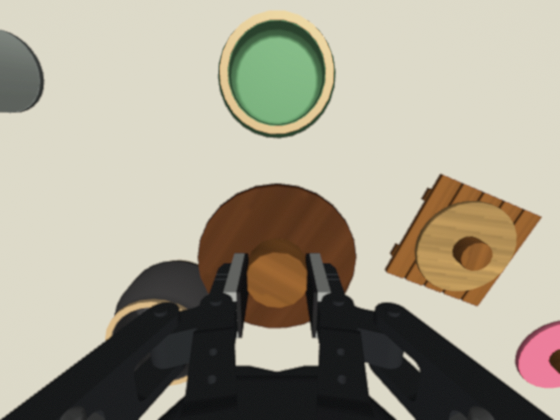

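The large jar is at (277,72) with radius 41.5 mm and the held lid is level. The xl lid is still on the trivet. I'm moving over.

```bash
python3 -m handwheel '[{"dx":-0.0004,"dy":-0.03,"dz":0.0,"ax":0,"ay":0,"az":0},{"dx":-0.0004,"dy":-0.065,"dz":0.005,"ax":0,"ay":0,"az":0},{"dx":-0.0004,"dy":-0.1015,"dz":0.025,"ax":0,"ay":0,"az":0},{"dx":-0.0004,"dy":-0.1015,"dz":0.05,"ax":0,"ay":0,"az":0},{"dx":-0.0004,"dy":-0.1015,"dz":0.065,"ax":0,"ay":0,"az":0}]'; python3 -m handwheel '[{"dx":0,"dy":0,"dz":0.005,"ax":0,"ay":0,"az":0},{"dx":0,"dy":0,"dz":0.01,"ax":0,"ay":0,"az":0},{"dx":0,"dy":0,"dz":0.013,"ax":0,"ay":0,"az":0},{"dx":0,"dy":0,"dz":0.013,"ax":0,"ay":0,"az":0},{"dx":0,"dy":0,"dz":0.013,"ax":0,"ay":0,"az":0}]'; python3 chk.py .6205 .1731 .044 .088; python3 d.py .6205 .1731 .0904
```

```text
time: 21.6
tool_pos: [0.6199, 0.1731, 0.1082]
tool_rot: [-0.001, -0.707, 0.707, 0.0]
contact_force: [-0.5, -0.5, -0.4]
gripper_width: 0.342
time: 22.22
tool_pos: [0.6207, 0.1737, 0.0978]
tool_rot: [0.0, -0.707, 0.707, -0.001]
contact_force: [-0.5, 0.1, -0.4]
gripper_width: 0.337
knob 2828 z 0.1078 [0.6239 0.1732] 0.0203
disc 10630 z 0.0898 [0.6198 0.1747] 0.0442
t 22.275 tcp [0.6207 0.1737 0.0977] F [ 0.8 -0.9 -0.2]
t 22.27 tcp [0.6207 0.1737 0.0977] d [0.0006 0.0002 0.0073] turn [-0.0011 -0.0004 -0.0001] F [ 0.8 -0.9 -0.2] w 0.341 j [ 0.16  0.21  1.67 -0.    1.26  1.73]
```

```bash
python3 -m handwheel '[{"dx":0.0012,"dy":-0.0004,"dz":0.003,"ax":0,"ay":0,"az":0},{"dx":0.0012,"dy":-0.0004,"dz":0.005,"ax":0,"ay":0,"az":0},{"dx":0.0012,"dy":-0.0004,"dz":0.0065,"ax":0,"ay":0,"az":0},{"dx":0.0012,"dy":-0.0004,"dz":0.007,"ax":0,"ay":0,"az":0},{"dx":0.0012,"dy":-0.0004,"dz":0.007,"ax":0,"ay":0,"az":0}]'; python3 chk.py .6205 .1731 .044 .082
python3 -m handwheel '[{"dx":0,"dy":0,"dz":0.0006,"ax":0,"ay":0,"az":0},{"dx":0,"dy":0,"dz":0.0008,"ax":0,"ay":0,"az":0},{"dx":0,"dy":0,"dz":0.0008,"ax":0,"ay":0,"az":0}]'; python3 chk.py .6205 .1731 .044 .082
```

```text
time: 22.9
tool_pos: [0.6209, 0.1724, 0.0903]
tool_rot: [-0.0, -0.707, 0.707, -0.0]
contact_force: [-0.5, -0.8, 0.2]
gripper_width: 0.344
knob 2835 z 0.1004 [0.624  0.1731] 0.0204
disc 10605 z 0.0824 [0.6201 0.1734] 0.0442
t 22.95 tcp [0.6209 0.1724 0.0903] F [-0.3 -0.3  0.9]
time: 23.32
tool_pos: [0.621, 0.1725, 0.0902]
tool_rot: [-0.0, -0.707, 0.707, -0.0]
contact_force: [-2.4, -0.8, 4.9]
gripper_width: 0.336
knob 2826 z 0.1003 [0.6243 0.173 ] 0.0202
disc 10621 z 0.0823 [0.6201 0.1733] 0.0442
t 23.375 tcp [0.6209 0.1724 0.0901] F [-3.  -2.1  5.5]
```

The lid is seated with 5 N of contact and disc top at 82.3 mm. I'll release, rise, back off and look.

```bash
python3 -m handwheel '[{"dx":0,"dy":0,"dz":0,"ax":0,"ay":0,"az":0},{"dx":0,"dy":0,"dz":0,"ax":0,"ay":0,"az":0},{"dx":0,"dy":0,"dz":-0.005,"ax":0,"ay":0,"az":0},{"dx":0,"dy":0,"dz":-0.03,"ax":0,"ay":0,"az":0},{"dx":0,"dy":0,"dz":-0.07,"ax":0,"ay":0,"az":0}]' 110;  python3 -m handwheel '[{"dx":0,"dy":0.03,"dz":-0.02,"ax":0,"ay":0,"az":0},{"dx":0,"dy":0.07,"dz":-0.02,"ax":0,"ay":0,"az":0},{"dx":0.02,"dy":0.1,"dz":-0.02,"ax":0,"ay":0,"az":0},{"dx":0.03,"dy":0.11,"dz":-0.02,"ax":0,"ay":0,"az":0},{"dx":0.03,"dy":0.11,"dz":-0.02,"ax":0,"ay":0,"az":0}]'; python3 chk.py .6205 .1731 .044 .082 w11.png;  python3 d.py .4536 -.0265 .12
```

```text
time: 24.0
tool_pos: [0.6196, 0.1722, 0.1582]
tool_rot: [-0.002, -0.707, 0.707, 0.001]
contact_force: [-0.6, -0.3, -1.0]
gripper_width: 0.57
time: 24.62
tool_pos: [0.5111, 0.1421, 0.1797]
tool_rot: [0.0, -0.707, 0.708, -0.001]
contact_force: [-0.5, 0.6, 0.3]
gripper_width: 0.567
knob 1890 z 0.1004 [0.6202 0.1731] 0.0161
disc 10184 z 0.0824 [0.62   0.1731] 0.0439
t 24.675 tcp [0.5115 0.1424 0.1797] F [ 0.2 -0.5 -0.1]
t 24.68 tcp [0.5115 0.1424 0.1797] d [0.1689 0.0579 0.0597] turn [-0.0015 -0.0001 -0.001 ] F [ 0.2 -0.5 -0.1] w 0.567 j [ 0.13 -0.14  1.88 -0.    1.39  1.7 ]
```

View pics/w11.png

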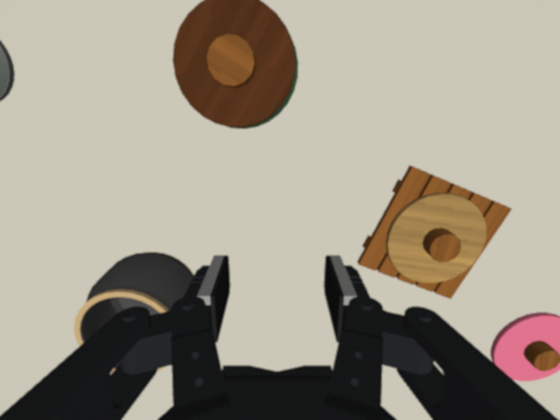

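The large lid is well placed (230,60), 0.5 mm off centre. Next is the xl lid, pale, on the trivet at (440,240).

```bash
python3 -m handwheel '[{"dx":0.035,"dy":0.012,"dz":0,"ax":0,"ay":0,"az":0},{"dx":0.08,"dy":0.028,"dz":0,"ax":0,"ay":0,"az":0},{"dx":0.125,"dy":0.043,"dz":0.01,"ax":0,"ay":0,"az":0},{"dx":0.169,"dy":0.058,"dz":0.03,"ax":0,"ay":0,"az":0},{"dx":0.169,"dy":0.058,"dz":0.06,"ax":0,"ay":0,"az":0}]'; python3 -m handwheel '[{"dx":0,"dy":0,"dz":0,"ax":0,"ay":0,"az":0},{"dx":0,"dy":0,"dz":0,"ax":0,"ay":0,"az":0},{"dx":0,"dy":0,"dz":0,"ax":0,"ay":0,"az":0},{"dx":0,"dy":0,"dz":0,"ax":0,"ay":0,"az":0}]'; python3 chk.py .4536 -.0265 .052 .023 w12.png;  python3 d.py .4536 -.0265 .030
```

```text
time: 25.3
tool_pos: [0.4543, -0.0292, 0.1203]
tool_rot: [0.001, -0.705, 0.709, -0.002]
contact_force: [0.2, 0.0, -1.1]
gripper_width: 0.568
time: 25.8
tool_pos: [0.4536, -0.0263, 0.1205]
tool_rot: [-0.0, 0.707, -0.707, 0.001]
contact_force: [-0.8, 0.1, 0.2]
gripper_width: 0.565
knob 1231 z 0.0414 [ 0.4553 -0.0266] 0.0162
disc 10188 z 0.0234 [ 0.4554 -0.0267] 0.052
t 25.85 tcp [ 0.4535 -0.0263  0.1203] F [ 0.5  0.1 -0.7]
t 25.85 tcp [ 0.4535 -0.0263  0.1203] d [0.0001 0.     0.0903] turn [-0.0018 -0.0009  0.0006] F [ 0.5  0.1 -0.7] w 0.566 j [-0.22 -0.28  2.11 -0.    1.31  1.35]
```

View pics/w12.png

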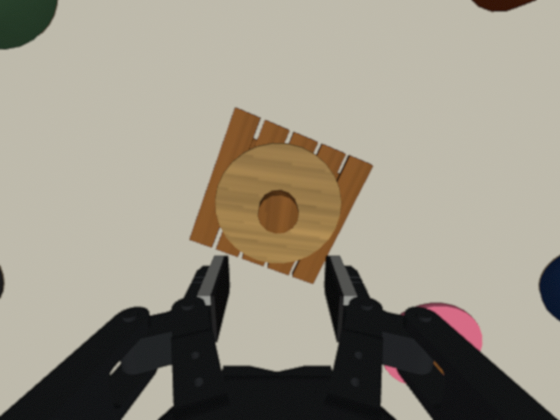

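The xl lid's knob is at (278,212); disc radius 52 mm, centre (0.4553,-0.0266). I'll grasp.

```bash
python3 -m handwheel '[{"dx":0.0003,"dy":-0.0018,"dz":0.035,"ax":0,"ay":0,"az":0},{"dx":0.0003,"dy":-0.0018,"dz":0.07,"ax":0,"ay":0,"az":0},{"dx":0.0003,"dy":-0.0018,"dz":0.09,"ax":0,"ay":0,"az":0},{"dx":0.0003,"dy":-0.0018,"dz":0.09,"ax":0,"ay":0,"az":0},{"dx":0.0003,"dy":-0.0018,"dz":0.09,"ax":0,"ay":0,"az":0}]'; python3 d.py .4553 -.0266 .030; python3 -m handwheel '[{"dx":0,"dy":0,"dz":0,"ax":0,"ay":0,"az":0},{"dx":0,"dy":0,"dz":0,"ax":0,"ay":0,"az":0},{"dx":0,"dy":0,"dz":0,"ax":0,"ay":0,"az":0},{"dx":0,"dy":0,"dz":0,"ax":0,"ay":0,"az":0}]' 255; python3 d.py .4553 -.0266 .030
```

```text
time: 26.48
tool_pos: [0.4555, -0.027, 0.0306]
tool_rot: [-0.0, 0.707, -0.707, 0.001]
contact_force: [0.1, 0.3, 0.9]
gripper_width: 0.564
t 26.48 tcp [ 0.4555 -0.027   0.0306] d [-0.0004  0.0002  0.0006] turn [-0.0021 -0.001   0.    ] F [0.1 0.3 0.9] w 0.564 j [-0.22 -0.14  2.16 -0.    1.12  1.35]
time: 26.98
tool_pos: [0.456, -0.0272, 0.0314]
tool_rot: [0.001, -0.707, 0.707, -0.001]
contact_force: [-1.7, 1.2, 5.6]
gripper_width: 0.34
t 26.98 tcp [ 0.456  -0.0272  0.0314] d [-0.0006  0.0007  0.0014] turn [-0.003  -0.0012 -0.0001] F [-1.7  1.2  5.6] w 0.34 j [-0.22 -0.14  2.16 -0.    1.12  1.35]
```

```bash
python3 -m handwheel '[{"dx":0,"dy":0,"dz":-0.01,"ax":0,"ay":0,"az":0},{"dx":0,"dy":0,"dz":-0.03,"ax":0,"ay":0,"az":0},{"dx":0,"dy":0,"dz":-0.07,"ax":0,"ay":0,"az":0},{"dx":0,"dy":0,"dz":-0.115,"ax":0,"ay":0,"az":0},{"dx":0,"dy":0,"dz":-0.145,"ax":0,"ay":0,"az":0}]';python3 -m handwheel '[{"dx":-0.03,"dy":0.012,"dz":0,"ax":0,"ay":0,"az":0},{"dx":-0.07,"dy":0.028,"dz":0,"ax":0,"ay":0,"az":0},{"dx":-0.11,"dy":0.044,"dz":0,"ax":0,"ay":0,"az":0},{"dx":-0.15,"dy":0.062,"dz":0,"ax":0,"ay":0,"az":0},{"dx":-0.19,"dy":0.085,"dz":0,"ax":0,"ay":0,"az":0}]'; python3 -m handwheel '[{"dx":-0.035,"dy":0.025,"dz":0,"ax":0,"ay":0,"az":0},{"dx":-0.07,"dy":0.05,"dz":0,"ax":0,"ay":0,"az":0},{"dx":-0.1,"dy":0.075,"dz":0,"ax":0,"ay":0,"az":0},{"dx":-0.123,"dy":0.085,"dz":0,"ax":0,"ay":0,"az":0},{"dx":-0.123,"dy":0.085,"dz":0,"ax":0,"ay":0,"az":0}]';python3 -m handwheel '[{"dx":0,"dy":0,"dz":0,"ax":0,"ay":0,"az":0},{"dx":0,"dy":0,"dz":0,"ax":0,"ay":0,"az":0},{"dx":0,"dy":0,"dz":0,"ax":0,"ay":0,"az":0},{"dx":0,"dy":0,"dz":0,"ax":0,"ay":0,"az":0}]'; python3 held.py .382 .286 .081 .049 w13.png; python3 prof.py .052 | awk 'NR%2==1'; python3 d.py .382 .286 .1
```

```text
time: 27.6
tool_pos: [0.4553, -0.027, 0.1775]
tool_rot: [0.001, -0.707, 0.707, -0.002]
contact_force: [-0.3, 0.6, -0.4]
gripper_width: 0.337
time: 28.22
tool_pos: [0.369, 0.1643, 0.1749]
tool_rot: [0.0, -0.707, 0.707, -0.001]
contact_force: [0.9, 0.1, -1.1]
gripper_width: 0.342
time: 28.85
tool_pos: [0.2839, 0.287, 0.1746]
tool_rot: [-0.0, 0.708, -0.706, 0.0]
contact_force: [0.7, 0.8, -0.6]
gripper_width: 0.34
time: 29.35
tool_pos: [0.2849, 0.2859, 0.1742]
tool_rot: [-0.0, -0.707, 0.708, -0.0]
contact_force: [-0.0, 0.3, 0.1]
gripper_width: 0.338
jar 4157 [0.383  0.2862] rms 0.0019 z 0.0816 mec ((0.38322678208351135, 0.2862381935119629), 0.049601733684539795) ang span 6.27
-0.01 168 [0.0094 0.01   0.0107]
-0.004 166 [0.0094 0.0101 0.0107]
0.002 174 [0.0095 0.0101 0.0108]
0.008 181 [0.0093 0.0101 0.0107]
0.014 648 [-0.0078  0.0027  0.0099]
0.02 149 [-0.0087 -0.0079 -0.0072]
0.026 161 [-0.0088 -0.0079 -0.0072]
0.032 173 [-0.0087 -0.008  -0.0073]
0.038 180 [-0.0088 -0.0081 -0.0073]
0.044 188 [-0.0086 -0.008  -0.0073]
0.05 220 [-0.0119 -0.0089 -0.0076]
t 29.45 tcp [0.2848 0.286  0.1742] d [-0.0001 -0.0972  0.0742] turn [-0.0002 -0.0006 -0.0007] F [ 0.2  0.1 -1.2] w 0.337 j [ 0.6  -0.49  2.17 -0.    1.46  2.17]
```

View pics/w13.png

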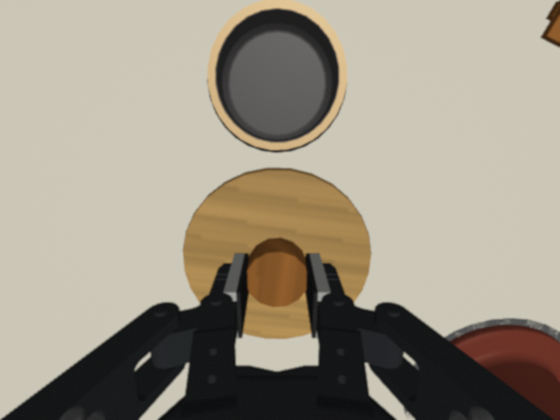

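The xl jar is at (277,76) with radius 49.6 mm and the held lid is level. I'm moving over.

```bash
python3 -m handwheel '[{"dx":0,"dy":-0.03,"dz":0.0,"ax":0,"ay":0,"az":0},{"dx":0,"dy":-0.065,"dz":0.005,"ax":0,"ay":0,"az":0},{"dx":0,"dy":-0.0985,"dz":0.02,"ax":0,"ay":0,"az":0},{"dx":0,"dy":-0.0985,"dz":0.045,"ax":0,"ay":0,"az":0},{"dx":0,"dy":-0.0985,"dz":0.058,"ax":0,"ay":0,"az":0}]'; python3 -m handwheel '[{"dx":0,"dy":0,"dz":0.005,"ax":0,"ay":0,"az":0},{"dx":0,"dy":0,"dz":0.009,"ax":0,"ay":0,"az":0},{"dx":0,"dy":0,"dz":0.012,"ax":0,"ay":0,"az":0},{"dx":0,"dy":0,"dz":0.012,"ax":0,"ay":0,"az":0},{"dx":0,"dy":0,"dz":0.012,"ax":0,"ay":0,"az":0}]'; python3 chk.py .3831 .2862 .052 .095; python3 d.py .3831 .2862 .0975
```

```text
time: 30.08
tool_pos: [0.3827, 0.2856, 0.1146]
tool_rot: [-0.001, -0.707, 0.707, 0.0]
contact_force: [-0.5, 0.3, -0.2]
gripper_width: 0.337
time: 30.7
tool_pos: [0.3834, 0.2863, 0.1047]
tool_rot: [0.0, -0.707, 0.707, -0.0]
contact_force: [0.5, -0.3, -1.2]
gripper_width: 0.338
knob 2828 z 0.1146 [0.387  0.2862] 0.0201
disc 16695 z 0.0967 [0.3827 0.2868] 0.0521
t 30.75 tcp [0.3834 0.2863 0.1046] F [-0.6  1.  -1.1]
t 30.75 tcp [0.3834 0.2863 0.1046] d [0.0001 0.0003 0.0071] turn [-0.001  -0.0002 -0.0001] F [-0.6  1.  -1.1] w 0.339 j [ 0.49 -0.19  2.06 -0.    1.27  2.06]
```

```bash
python3 -m handwheel '[{"dx":0.0005,"dy":-0.0004,"dz":0.003,"ax":0,"ay":0,"az":0},{"dx":0.0005,"dy":-0.0004,"dz":0.005,"ax":0,"ay":0,"az":0},{"dx":0.0005,"dy":-0.0004,"dz":0.0065,"ax":0,"ay":0,"az":0},{"dx":0.0005,"dy":-0.0004,"dz":0.007,"ax":0,"ay":0,"az":0},{"dx":0.0005,"dy":-0.0004,"dz":0.007,"ax":0,"ay":0,"az":0}]'; python3 chk.py .3831 .2862 .052 .089
python3 -m handwheel '[{"dx":0,"dy":0,"dz":0.0006,"ax":0,"ay":0,"az":0},{"dx":0,"dy":0,"dz":0.0008,"ax":0,"ay":0,"az":0},{"dx":0,"dy":0,"dz":0.0008,"ax":0,"ay":0,"az":0}]'; python3 chk.py .3831 .2862 .052 .089
```

```text
time: 31.38
tool_pos: [0.3836, 0.2857, 0.0974]
tool_rot: [-0.0, -0.707, 0.707, -0.0]
contact_force: [-1.0, -0.9, 1.0]
gripper_width: 0.339
knob 2839 z 0.1074 [0.3871 0.2863] 0.02
disc 16623 z 0.0894 [0.3828 0.286 ] 0.0523
t 31.425 tcp [0.3836 0.2857 0.0974] F [-0.9 -0.3  1.5]
time: 31.8
tool_pos: [0.3836, 0.2857, 0.0973]
tool_rot: [-0.0, -0.707, 0.707, -0.0]
contact_force: [-3.0, -1.6, 6.1]
gripper_width: 0.339
knob 2824 z 0.1073 [0.3873 0.2862] 0.0201
disc 16666 z 0.0893 [0.3829 0.2862] 0.0523
t 31.85 tcp [0.3836 0.2857 0.0973] F [-3.  -2.6  5.5]
```

The lid is seated. I'll release, rise, back off, and do the final checks with all cameras.

```bash
python3 -m handwheel '[{"dx":0,"dy":0,"dz":0,"ax":0,"ay":0,"az":0},{"dx":0,"dy":0,"dz":0,"ax":0,"ay":0,"az":0},{"dx":0,"dy":0,"dz":-0.005,"ax":0,"ay":0,"az":0},{"dx":0,"dy":0,"dz":-0.03,"ax":0,"ay":0,"az":0},{"dx":0,"dy":0,"dz":-0.07,"ax":0,"ay":0,"az":0}]' 110;  python3 -m handwheel '[{"dx":0.01,"dy":0.03,"dz":-0.04,"ax":0,"ay":0,"az":0},{"dx":0.04,"dy":0.05,"dz":-0.06,"ax":0,"ay":0,"az":0},{"dx":0.07,"dy":0.06,"dz":-0.07,"ax":0,"ay":0,"az":0},{"dx":0.1,"dy":0.05,"dz":-0.07,"ax":0,"ay":0,"az":0},{"dx":0.11,"dy":0.04,"dz":-0.07,"ax":0,"ay":0,"az":0}]';  python3 -m handwheel '[{"dx":0.03,"dy":-0.01,"dz":0,"ax":0,"ay":0,"az":0},{"dx":0.06,"dy":-0.02,"dz":0,"ax":0,"ay":0,"az":0},{"dx":0.06,"dy":-0.02,"dz":0,"ax":0,"ay":0,"az":0},{"dx":0.06,"dy":-0.02,"dz":0,"ax":0,"ay":0,"az":0},{"dx":0.06,"dy":-0.02,"dz":0,"ax":0,"ay":0,"az":0}]'; python3 - <<'E'
from h import *
L=dict(small=(.6291,-.182,.028,.060),med=(.3756,-.3129,.036,.067),large=(.6205,.1731,.044,.074),xl=(.3831,.2862,.052,.081))
for n in('top','side','wrist'):
    f=grab(n); P=world(f); q=P.reshape(-1,3); cv2.imwrite(f'pics/{n}F.png',f['image'])
    for k,(x,y,R,h) in L.items():
        d=np.hypot(q[:,0]-x,q[:,1]-y); o=[]
        for lo,hi,Rm in((h+.005,h+.012,R+.01),(h+.023,h+.030,.025)):
            a=q[(d<Rm)&(q[:,2]>lo)&(q[:,2]<hi)]
            if len(a)>20:
                c,r=cv2.minEnclosingCircle(a[:,:2].astype(np.float32)); A=np.c_[a[:,:2]-[x,y],np.ones(len(a))]; s=np.linalg.lstsq(A,a[:,2],rcond=None)[0]
                o+=[len(a),np.round(c,4),round(r,4),'z',s[2].round(4),'tilt',s[:2].round(3)]
        print(n,k,*o)
    if n=='top':
        for u,v in((313,128),(143,181)): print(u,v,P[v,u].round(3))
E
```

```text
time: 32.48
tool_pos: [0.3825, 0.2851, 0.1657]
tool_rot: [-0.002, -0.707, 0.707, 0.0]
contact_force: [0.9, 0.8, -0.3]
gripper_width: 0.569
time: 33.1
tool_pos: [0.344, 0.1749, 0.2371]
tool_rot: [0.001, -0.706, 0.708, -0.001]
contact_force: [0.9, 0.8, -0.5]
gripper_width: 0.569
time: 33.72
tool_pos: [0.3634, 0.1165, 0.2364]
tool_rot: [0.0, 0.708, -0.707, 0.0]
contact_force: [0.4, 0.4, 0.6]
gripper_width: 0.568
top small 193 [ 0.6264 -0.1813] 0.0279 z 0.0675 tilt [ 0.003 -0.005] 103 [ 0.6264 -0.1815] 0.0157 z 0.0856 tilt [-0.017  0.015]
top med 435 [ 0.3738 -0.3125] 0.0359 z 0.0743 tilt [0.    0.002] 116 [ 0.3732 -0.3126] 0.0162 z 0.0923 tilt [ 0.012 -0.002]
top large 640 [0.6183 0.1729] 0.0438 z 0.0814 tilt [ 0.002 -0.002] 101 [0.6184 0.172 ] 0.0158 z 0.0994 tilt [0.002 0.024]
top xl 994 [0.382  0.2858] 0.0522 z 0.0882 tilt [ 0.002 -0.003] 112 [0.3824 0.2855] 0.0161 z 0.1061 tilt [ 0.006 -0.044]
313 128 [ 0.796 -0.006  0.003]
143 181 [0.622 0.413 0.151]
side small 130 [ 0.6284 -0.1799] 0.0289 z 0.0688 tilt [ 0.013 -0.015] 69 [ 0.6283 -0.1789] 0.0173 z 0.0866 tilt [-0.062 -0.024]
side med 140 [ 0.3705 -0.3074] 0.0361 z 0.0754 tilt [-0.013 -0.007]
side large 654 [0.6196 0.1719] 0.0463 z 0.0827 tilt [-0.001  0.002] 116 [0.6204 0.1737] 0.0169 z 0.1004 tilt [0.004 0.016]
side xl 1601 [0.3822 0.2859] 0.0531 z 0.0896 tilt [ 0.003 -0.001] 180 [0.3834 0.2871] 0.0168 z 0.1074 tilt [ 0.003 -0.003]
wrist small
wrist med
wrist large
wrist xl 7940 [0.383 0.286] 0.0524 z 0.0894 tilt [0.    0.001] 986 [0.3831 0.2859] 0.0161 z 0.1073 tilt [-0.004  0.018]
```

```bash
python3 -c "
import cv2,numpy as np
a=cv2.imread('pics/topF.png');b=cv2.imread('pics/sideF.png')
cv2.imwrite('pics/F.png',cv2.resize(np.hstack([a,b]),(800,300),interpolation=cv2.INTER_AREA))"
```

```text
(no output)
```

View pics/F.png

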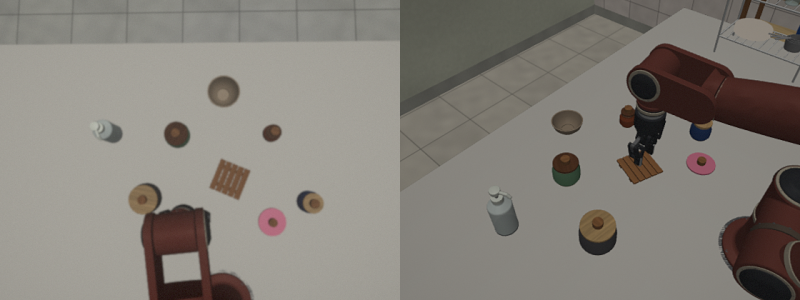

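View pics/wristF.png

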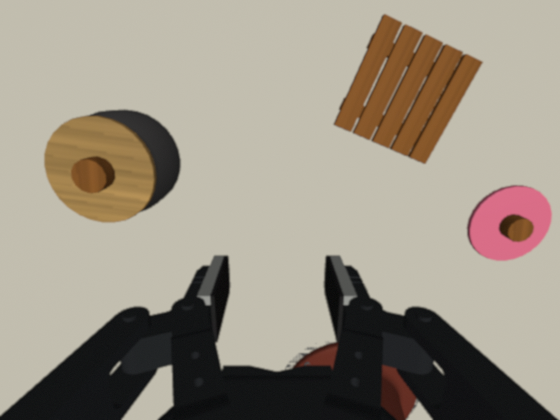

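All four lids are on their jars. In the top view they lie within about 1 mm of the jar centres first measured with that camera. The bowl and dispenser readings haven't moved. Handing in.

```bash
python3 -c "
from plant import manip
print(manip.job_done(), manip.state()['time'])"
```

```text
the job is handed in; nothing more can be done
the job is handed in; nothing more can be done
```

I took the stack apart from the top down and closed each jar with its own lid: small on red, medium on blue, large on green and xlarge on grey. Every lid was set down with light contact (about 2–6 N) before I let go. The pink look-alike was left alone. The job was handed in at about 34 s, and no verdict was reported.

**Centring:** The last top-camera picture puts each lid within about 1 mm of its jar's axis as first measured with that camera. The wrist camera's check after each release agrees.

**Height and tilt:** Disc tops are within about 1 mm of the expected height, and the lids show no real tilt.

**Bowl and dispenser:** The top camera reads them within about 2 mm sideways of where they were at the start; the bowl's height read 5 mm lower, which I took for camera noise and did not check further.

**Disagreements:**
- The side camera put the medium lid about 6 mm off, but the arm was partly in its view there, so I trusted the top and wrist cameras.
- The three cameras differ from each other by about 2 mm, which is their stated calibration.
- The small knob-top patches gave scattered tilt readings of up to 0.06 rad from few points. The disc fits stayed at 0.02 rad or less.

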